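# Fish the grinding plugs out of a tube frame with the hook and rack them

## Task

The grinding is finished: take the hook tool from its holder and with it draw every nylon plug out of the blue frame's tubes by the eye on its top. Stand each plug upright, down on the floor of a socket of its own in the wooden rack, and hang the hook upright in its holder again. Keep the fingers themselves out of the tubes, and do not disturb the grinder, the spanner or the can.

Things in the scene. Friction and masses are not known exactly. Their poses are not given: they have to be found in the camera images.
- hook_grip (a point): centre of the hook tool's wooden handle: 22 x 22 mm square (sides along x and y), 64 mm tall, on a steel hand guard (disc 58 mm across, 6 mm thick, underside 38 mm below this point). The tool stands upright in its holder, z up along it; it weighs 0.16 kg. Under the guard hangs a shank of 5 mm steel bar ending in an upturned crook, its lowest steel 143 mm below this point.
- hook_crook (a point): seat (upper side of the bottom bar) of the hook's crook, 138 mm straight below the handle's centre, same axes. The shank is cranked and comes down at x = -7.5 mm, the bottom bar runs to x = +7.5 mm and there the tip turns up, ending 6 mm above this point. So the crook opens upwards, its free tip on the +x side; it spans x = -10 to +10 mm outside, 10 mm between shank and tip.
- holder_rim (a point): the hook's holder: a fixed dark steel tube standing on a 85 mm square foot, bore 38 mm, outside 48 mm, rim 115 mm above the bench. This point is the centre of the rim. The hook hangs through it, its hand guard lying flat on the rim (handle centre 38 mm above the rim), turned any way.
- rack_mid (a point): the rack: a loose plywood block 176 x 176 x 28 mm with four round sockets in a square, 85 mm apart along its x and y; this point is in its middle, half-way up. About 0.95 kg; it can be shifted about on the bench.
- socket1 (a point): rack socket 1: round, 64 mm across, 20 mm deep; this point is the centre of its floor (8 mm above the bench), z up.
- socket2 (a point): rack socket 2: round, 64 mm across, 20 mm deep; this point is the centre of its floor (8 mm above the bench), z up.
- socket3 (a point): rack socket 3: round, 64 mm across, 20 mm deep; this point is the centre of its floor (8 mm above the bench), z up.
- socket4 (a point): rack socket 4: round, 64 mm across, 20 mm deep; this point is the centre of its floor (8 mm above the bench), z up.
- tube1 (a point): tube 1 of the blue frame, which is fixed to the bench: four upright open tubes in a row, 90 mm apart, bore 60 mm, outside 70 mm. This point is the centre of the tube's mouth, 130 mm above the bench; the bore's floor lies 120 mm below it.
- tube2 (a point): tube 2 of the blue frame, which is fixed to the bench: four upright open tubes in a row, 90 mm apart, bore 60 mm, outside 70 mm. This point is the centre of the tube's mouth, 130 mm above the bench; the bore's floor lies 120 mm below it.
- tube3 (a point): tube 3 of the blue frame, which is fixed to the bench: four upright open tubes in a row, 90 mm apart, bore 60 mm, outside 70 mm. This point is the centre of the tube's mouth, 130 mm above the bench; the bore's floor lies 120 mm below it.
- tube4 (a point): tube 4 of the blue frame, which is fixed to the bench: four upright open tubes in a row, 90 mm apart, bore 60 mm, outside 70 mm. This point is the centre of the tube's mouth, 130 mm above the bench; the bore's floor lies 120 mm below it.
- plug1_mid (a point): plug1 (may be absent): a white nylon plug 54 mm across, 28 mm tall, with a chamfered foot and a steel eye on top, 0.08 to 0.17 kg; at the start it stands loose on the floor of a tube. This point is the centre of the nylon body, 14 mm above its underside; z is up along the plug.
- plug1_eye (a point): centre of plug1's eye, 26 mm above the centre of the nylon body, same axes: a round ring of 5 mm steel bar, 25 mm inside, standing up in the plug's y-z plane (one looks through it along x). Its clear opening runs from the nylon's top, 12 mm below this point, to 12.5 mm above it; its outer top is 17.5 mm above it.
- plug2_mid (a point): plug2 (may be absent): a white nylon plug 54 mm across, 28 mm tall, with a chamfered foot and a steel eye on top, 0.08 to 0.17 kg; at the start it stands loose on the floor of a tube. This point is the centre of the nylon body, 14 mm above its underside; z is up along the plug.
- plug2_eye (a point): centre of plug2's eye, 26 mm above the centre of the nylon body, same axes: a round ring of 5 mm steel bar, 25 mm inside, standing up in the plug's y-z plane (one looks through it along x). Its clear opening runs from the nylon's top, 12 mm below this point, to 12.5 mm above it; its outer top is 17.5 mm above it.
- plug3_mid (a point): plug3 (may be absent): a white nylon plug 54 mm across, 28 mm tall, with a chamfered foot and a steel eye on top, 0.08 to 0.17 kg; at the start it stands loose on the floor of a tube. This point is the centre of the nylon body, 14 mm above its underside; z is up along the plug.
- plug3_eye (a point): centre of plug3's eye, 26 mm above the centre of the nylon body, same axes: a round ring of 5 mm steel bar, 25 mm inside, standing up in the plug's y-z plane (one looks through it along x). Its clear opening runs from the nylon's top, 12 mm below this point, to 12.5 mm above it; its outer top is 17.5 mm above it.
- plug4_mid (a point): plug4 (may be absent): a white nylon plug 54 mm across, 28 mm tall, with a chamfered foot and a steel eye on top, 0.08 to 0.17 kg; at the start it stands loose on the floor of a tube. This point is the centre of the nylon body, 14 mm above its underside; z is up along the plug.
- plug4_eye (a point): centre of plug4's eye, 26 mm above the centre of the nylon body, same axes: a round ring of 5 mm steel bar, 25 mm inside, standing up in the plug's y-z plane (one looks through it along x). Its clear opening runs from the nylon's top, 12 mm below this point, to 12.5 mm above it; its outer top is 17.5 mm above it.
- grinder: bystander: angle grinder lying on the bench, about 300 mm long and 75 mm tall; origin on the bench under its disc, the motor body points along its -x.
- wrench: bystander: small steel spanner lying flat on the bench; origin on the bench under it.
- can: bystander: closed metal can, 66 mm across, 110 mm tall; origin at the centre of its foot.
Things that resemble listed ones, but are neither listed nor needed, are in the scene too. There is more than one size of the part that bears rack_mid; the job needs the largest.

How it is judged:
By the outcome, as a careful person would: the job done as asked, in the order asked, and still so for the second after the job is handed in, with the robot touching nothing.
Of plug1, plug2, plug3, plug4 only 3 to 4 are there at a start; the rules pass over those that are not, and their reading is None.
At some moment in a run one of rack may be knocked a few centimetres aside while the robot is not near it.
It also fails if it takes over 210 s, if anything falls off the work surface, if the arm or the gripper's body presses on something with over 40 N, if the wrist force passes 120 N, or if a joint passes its speed limit or range.

## Robot

A 7-joint arm with a two-finger parallel gripper is mounted at the origin on the work surface. World frame = base frame: x ahead of the robot, y to its left, z up, the work surface at z = 0. Lengths are in m, angles in rad, forces in N, time in s.
With the tool pointing down it reaches from about 0.425 to 1.025 m from the base axis. Payload 3.6 kg.
Tool frame: the origin (TCP) lies between the finger pads; the fingertips stand 11 mm ahead of it and the grasp point (between the pads) lies 8 mm behind it; z points along the fingers, y is the line along which they close (so a half turn about z gives the same grasp; the last joint's range is limited). The gripper opens to 85 mm and grips with 20 to 120 N. Pads are 22 mm wide; open, the fingers measure 114 mm over their backs; the gripper's body (76 mm by 85 mm) begins 54 mm behind the grasp point. The pads swing forward as they close: fully open they stand 13 mm farther back than shut.
Start: joints at [-1.373, 0.591, 0.048, 1.609, -0.033, 0.943, -0.034], TCP at [0.209, 0.694, 0.242] pointing down, gripper open.
Joint ranges: [-2.69, 2.69], [-0.47, 2.24], [-1.27, 1.36], [0.19, 2.51], [-1.53, 4.68], [0.08, 2.07], [-3.09, 3.09]. Speed limits (rad/s): [2.57, 2.57, 3.14, 3.14, 3.14, 3.14, 3.14].

## Interface

Orientations are given as a rotation vector (axis times angle).
In Python, from station import bot gives the robot as it stands.
- The arm moves only by the shell command python3 -m inch 'ROWS'. ROWS is JSON, a list of rows, each a list of 7 numbers: the shift along the tool's x, y, z in mm, then the turn, a rotation vector about the tool's x, y, z in degrees, then the finger opening in mm, from 0 to 85.4. In form: [[tx, ty, tz, ax, ay, az, claw], ...]. A call has 1 to 8 rows; each row is the pose to reach, as a shift and turn from the pose commanded when the call began, along the tool's axes at that moment; what a row does not reach only later rows make up. A row lasts 1/8 s, in which the tool goes at most 62.5 mm and 10.7 degrees, less where a joint would pass 70% of its speed; a pose out of reach is approached as far as the arm can. A call with a gripper value outside its range is refused whole. The fingers move at their own pace and stop on an object; the grip force is fixed at half the most. Time passes only in rows, so rows that repeat a pose let the fingers close. It gives the time, the measured TCP pose, the force, the opening and the grip force at its end, in the units of the state.
- bot.sense(): the state, without advancing time (a new reading comes with each control period).
- bot.grab_frame(name): name is "side" or "top" or "wrist"; returns a dict with "pixels" (420x560x3 uint8, red, green, blue), "fx", "fy", "cx", "cy" (pixels), "k1" (the pictures are not rectified: a ray, as slopes to the right and down, at radius r is drawn at 1 + k1 r^2 times it, then the intrinsics apply), "camera_from_world" (4x4, takes a point from world to camera coordinates). Camera axes: x right, y down, z forward; pixel columns grow to the right and rows downward; lengths in m; the calibration is good to about 2 mm. A picture is of the moment at which its call begins. There is no depth.
- bot.hand_in(): hands the job in; it is judged then, once.
The state is a dict: "clock": time; "qpos": joint angles; "qvel": joint speeds; "tau": joint torques, N m; "position": TCP position; "orientation": TCP orientation; "wrist_force": force on the tool from outside, world axes, zero at the start; "moment": the same for the moment, N m; "finger_gap": finger opening in m; "gripper_force": force on a finger pad.
Only numpy, scipy, OpenCV 4.12 (cv2) and the standard library are available. Lean on these libraries where they do the work, as an engineer would, in place of code of your own. Each camera call takes 0.05 s, during which the arm holds its last target. There are 200 camera calls.

## Working session

There is one attempt and no reset: what is moved stays moved. The work goes in short steps, Python scripts to look and compute and a shell command to move; the robot and the scene stay as the last step left them, time stands still between calls to the robot, and variables do not carry over. Pictures are saved under pics/ and viewed, at most 14 in all, crops included, and the job is handed in when it is done.

```bash
ls; mkdir -p pics; cat > h.py <<'E'
import numpy as np, cv2
from scipy.spatial.transform import Rotation as R
from station import bot
def grab(n,fn=None):
    f=bot.grab_frame(n)
    if fn: cv2.imwrite('pics/'+fn,f['pixels'][:,:,::-1])
    return f
def ray(f,u,v):
    xd=np.array([(u-f['cx'])/f['fx'],(v-f['cy'])/f['fy']]);x=xd.copy()
    for _ in range(30): x=xd/(1+f['k1']*(x@x))
    T=np.array(f['camera_from_world']);Rm=T[:3,:3]
    d=Rm.T@np.array([x[0],x[1],1]);o=-Rm.T@T[:3,3]
    return o,d/np.linalg.norm(d)
def onz(f,u,v,z):
    o,d=ray(f,u,v);return o+d*(z-o[2])/d[2]
def tri(rs):
    A=sum(np.eye(3)-np.outer(d,d) for o,d in rs);b=sum((np.eye(3)-np.outer(d,d))@o for o,d in rs)
    p=np.linalg.solve(A,b);return p,[np.linalg.norm(np.cross(p-o,d)) for o,d in rs]
def proj(f,p):
    T=np.array(f['camera_from_world']);c=T[:3,:3]@np.asarray(p)+T[:3,3];x=c[:2]/c[2];x=x*(1+f['k1']*(x@x))
    return x[0]*f['fx']+f['cx'],x[1]*f['fy']+f['cy']
def pose():
    s=bot.sense();return np.array(s['position']),R.from_rotvec(s['orientation'])
def step(target,rv=None):
    p,r=pose();print('mm tool',np.round(1000*r.inv().apply(np.array(target)-p),1))
E
python3 - <<'E'
from h import *
for n in('side','top','wrist'):
    f=grab(n,n+'0.png');T=np.array(f['camera_from_world']);print(n,f['fx'],f['k1'],-T[:3,:3].T@T[:3,3])
s=bot.sense();print(s['position'],R.from_rotvec(s['orientation']).as_matrix().round(3))
E
```

```text
pics
side 443.8946952880312 0.03528830499213888 [0.41825787 0.92127342 0.80063328]
top 394.8417486069915 -0.028449695192650178 [ 0.38692055 -0.00951652  1.081712  ]
wrist 316.4819342235361 -0.0507005219809402 [0.13216854 0.71603038 0.37260561]
[0.20836016 0.69377731 0.24139507] [[-0.958  0.288 -0.   ]
 [ 0.288  0.958 -0.002]
 [-0.    -0.002 -1.   ]]
```

View pics/top0.png

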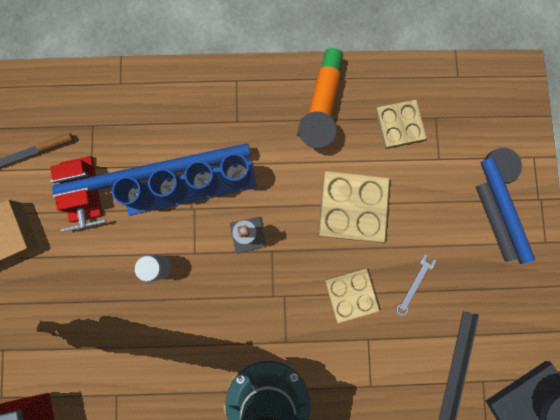

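View pics/side0.png

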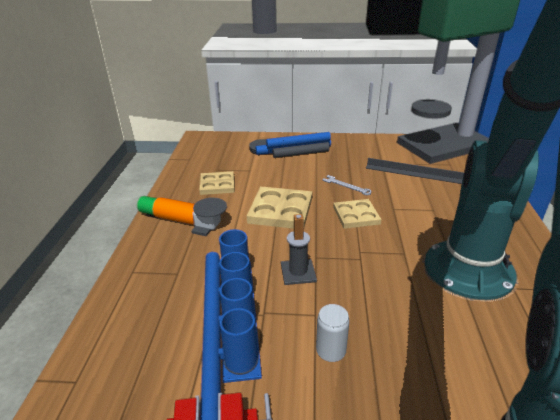

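The top view shows the frame tubes at about (127,190), (163,183), (199,176) and (236,168). The hook is at (244,232), the big rack at (355,206), the can at (150,268), the grinder at (320,110) and the spanner at (415,285). The side view shows the hook handle at (299,225) and the rack at (280,207). I'll zoom in for detail.

```bash
python3 - <<'E'
from h import *
a=cv2.imread('pics/top0.png');b=cv2.imread('pics/side0.png')
A=cv2.resize(a[140:260,100:270],None,fx=4.7,fy=4.7,interpolation=cv2.INTER_CUBIC)
cv2.imwrite('pics/m1.png',A)
B=cv2.resize(b[180:385,190:400],None,fx=2.9,fy=2.9,interpolation=cv2.INTER_CUBIC)
cv2.imwrite('pics/m2.png',B)
E
```

```text
(no output)
```

View pics/m1.png

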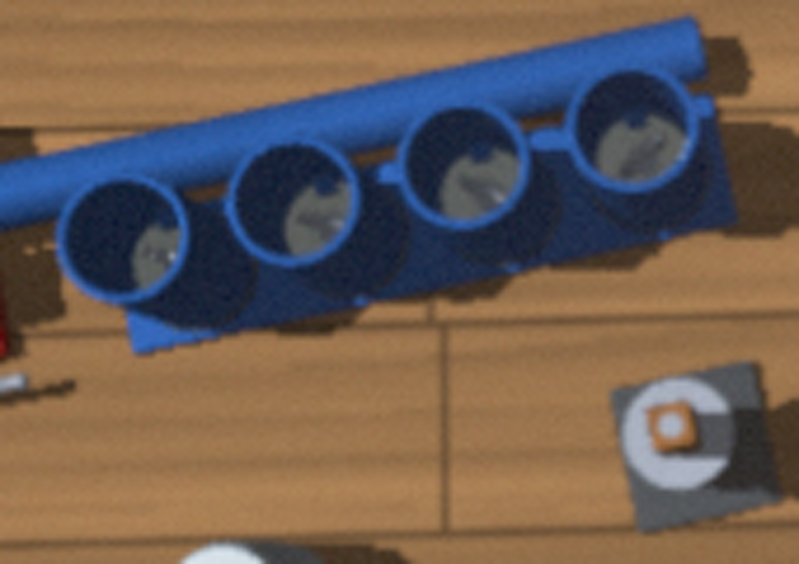

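View pics/m2.png

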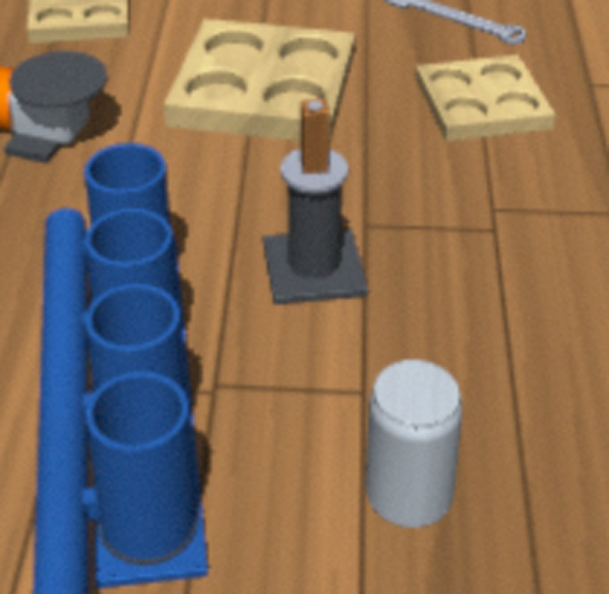

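All four tubes hold a grey-white plug. In the 4.7x top crop the mouths are at (124,239), (294,203), (464,167) and (632,130), and the hook guard is at (677,433). In the side crop the mouths are at (139,409), (134,317), (131,238) and (126,173), and the guard is at (315,170).

```bash
cat > m.py <<'E'
from h import *
t=grab('top');s=grab('side')
U=lambda p:((p[0]+.5)/4.7+100-.5,(p[1]+.5)/4.7+140-.5); V=lambda p:((p[0]+.5)/2.9+190-.5,(p[1]+.5)/2.9+180-.5)
for n,a,b in [('tA',(124,239),(139,409)),('tB',(294,203),(134,317)),('tC',(464,167),(131,238)),('tD',(632,130),(126,173)),('guard',(677,433),(315,170)),('htop',(671,426),(314,104))]:
    p,e=tri([ray(t,*U(a)),ray(s,*V(b))]);print(n,p.round(4),np.round(e,4))
# refine from the top image at known z (checked above)
img=t['pixels'][:,:,::-1];hsv=cv2.cvtColor(img.copy(),cv2.COLOR_BGR2HSV)
# rack: light wood
m=cv2.inRange(hsv,(15,50,150),(35,160,255));m=cv2.morphologyEx(m,cv2.MORPH_CLOSE,np.ones((9,9)))
for im,f in((m,t),):
    for c in cv2.findContours(im,0,2)[0]:
        if cv2.contourArea(c)>1000:
            r=cv2.minAreaRect(c);print('rect',r)
            print(np.array([onz(f,*q,.028) for q in cv2.boxPoints(r)]).round(4), onz(f,*r[0],.028).round(4))
E
python3 m.py
```

```text
tA [0.5535 0.3309 0.1299] [0.0012 0.0012]
tB [0.5704 0.2431 0.129 ] [0.001 0.001]
tC [0.5868 0.1547 0.1282] [0.0014 0.0014]
tD [0.605  0.0672 0.1244] [0.0013 0.0013]
guard [0.445  0.0473 0.1191] [0.0018 0.0018]
htop [0.4454 0.0461 0.1872] [0.0006 0.0006]
rect ((118.0, 384.5), (69.0, 236.0), 90.0)
[[ 0.1623  0.6932  0.028 ]
 [ 0.1466  0.0793  0.028 ]
 [-0.0253  0.083   0.028 ]
 [-0.0107  0.6881  0.028 ]] [0.0688 0.384  0.028 ]
rect ((512.4871826171875, 347.3058166503906), (63.80388259887695, 94.16905212402344), 88.93909454345703)
[[ 0.2109 -0.5271  0.028 ]
 [ 0.2047 -0.7864  0.028 ]
 [ 0.0392 -0.7735  0.028 ]
 [ 0.0474 -0.5181  0.028 ]] [ 0.1253 -0.65    0.028 ]
rect ((56.209442138671875, 308.81695556640625), (32.49104309082031, 113.80552673339844), 87.51044464111328)
[[0.3035 0.7019 0.028 ]
 [0.3088 0.4005 0.028 ]
 [0.2252 0.396  0.028 ]
 [0.2196 0.6949 0.028 ]] [0.2643 0.5477 0.028 ]
rect ((279.8980407714844, 233.76931762695312), (304.8519592285156, 560.5210571289062), 89.09777069091797)
[[ 0.8808  0.7352  0.028 ]
 [ 0.8718 -0.8596  0.028 ]
 [ 0.0301 -0.7792  0.028 ]
 [ 0.0599  0.6846  0.028 ]] [ 0.4442 -0.0438  0.028 ]
rect ((170.3671875, 87.61203002929688), (30.52606964111328, 289.4902648925781), 88.70783233642578)
[[ 0.908   0.6569  0.028 ]
 [ 0.9047 -0.1566  0.028 ]
 [ 0.8149 -0.1547  0.028 ]
 [ 0.8183  0.6503  0.028 ]] [0.8597 0.2484 0.028 ]
rect ((160.46786499023438, 59.2830696105957), (11.245196342468262, 321.0967712402344), 89.16968536376953)
[[ 0.9694  0.7334  0.028 ]
 [ 0.9575 -0.1765  0.028 ]
 [ 0.9237 -0.1755  0.028 ]
 [ 0.9356  0.7308  0.028 ]] [0.9443 0.2766 0.028 ]
```

```bash
python3 - <<'E'
from h import *
f=bot.grab_frame('wrist');p,r=pose();T=np.array(f['camera_from_world'])
print('cam axes in tool (cols)',(r.as_matrix().T@T[:3,:3].T).round(3)); o=-T[:3,:3].T@T[:3,3];print('pos',r.inv().apply(o-p).round(4))
step([.665,.26,.30]);step([.698,.085,.3])
t=bot.grab_frame('top');s=bot.grab_frame('side')
U=lambda p:((p[0]+.5)/4.7+100-.5,(p[1]+.5)/4.7+140-.5); V=lambda p:((p[0]+.5)/2.9+190-.5,(p[1]+.5)/2.9+180-.5)
print(tri([ray(t,*U((700,45))),ray(s,*V((66,218)))]))
E
```

```text
cam axes in tool (cols) [[ 0.001 -0.951 -0.31 ]
 [ 1.     0.001 -0.   ]
 [ 0.001 -0.31   0.951]]
pos [ 0.0794 -0.0008 -0.1312]
mm tool [-562.1 -284.5  -57.9]
mm tool [-644.  -442.6  -57.7]
(array([0.67186341, 0.03383295, 0.04341466]), [np.float64(0.0016168331564657748), np.float64(0.0016168331564656321)])
```

```bash
python3 -m inch '[[0,0,-58,0,0,0,85],[-535,-288,-58,0,0,0,85],[-535,-288,-58,0,0,0,85],[-535,-288,-58,0,0,0,85],[-535,-288,-58,0,0,0,85],[-535,-288,-58,0,0,0,85],[-535,-288,-58,0,0,0,85],[-535,-288,-58,0,0,0,85]]'; python3 -c "
from h import *
step([.638,.264,.3]);step([.672,.088,.3]);print(bot.sense()['qpos'])"
```

```text
clock: 1.4
position: [0.5192, 0.3835, 0.3007]
orientation: [0.456, 3.108, 0.001]
wrist_force: [-0.1, 0.3, 0.6]
finger_gap: 0.0854
gripper_force: 0.0
mm tool [-148.2  -80.3    0.7]
mm tool [-231.3 -239.1    0.6]
[-0.78623659  0.43241458  0.11254256  1.74481686 -0.05732516  0.96670184
  0.62774997]
```

```bash
python3 -m inch '[[-148,-80,0,0,0,0,85],[-148,-80,0,0,0,0,85],[-148,-80,0,0,0,0,85],[-148,-80,0,0,0,0,85],[-148,-80,0,0,0,0,85]]'; python3 -c "
from h import *
f=grab('wrist','w1.png');np.save('w1.npy',f,allow_pickle=True)"
python3 -m inch '[[-83,-159,0,0,0,0,85],[-83,-159,0,0,0,0,85],[-83,-159,0,0,0,0,85],[-83,-159,0,0,0,0,85],[-83,-159,0,0,0,0,85]]'; python3 -c "
from h import *
f=grab('wrist','w2.png');np.save('w2.npy',f,allow_pickle=True)
def crop(n,ids):
    f=np.load(n,allow_pickle=True).item();im=f['pixels'][:,:,::-1]
    o=[]
    for p in ids:
        u,v=proj(f,[p[0],p[1],.08]);u=int(u);v=int(v);print(u,v);u=min(max(u,35),525);v=min(max(v,35),385);o.append(cv2.resize(im[v-35:v+35,u-35:u+35],(400,400),interpolation=cv2.INTER_CUBIC)[:300] if 0 else cv2.resize(im[v-35:v+35,u-35:u+35],(300,300),interpolation=cv2.INTER_CUBIC)); print('crop origin',u-35,v-35)
    return np.hstack(o)
a=crop('w1.npy',[(.5535,.3309),(.5704,.2431)]);b=crop('w2.npy',[(.5868,.1547),(.605,.0672)])
cv2.imwrite('pics/w12.png',np.vstack([a,b]))
"
```

```text
clock: 2.02
position: [0.6361, 0.2664, 0.3001]
orientation: [-0.456, -3.107, -0.001]
wrist_force: [-0.7, 0.3, 1.3]
finger_gap: 0.0854
gripper_force: 0.0
clock: 2.7
position: [0.6697, 0.0919, 0.3004]
orientation: [-0.453, -3.108, -0.003]
wrist_force: [0.3, 0.6, -0.2]
finger_gap: 0.085
gripper_force: 0.0
316 87
crop origin 281 52
242 127
crop origin 207 92
315 87
crop origin 280 52
241 128
crop origin 206 93
```

View pics/w12.png

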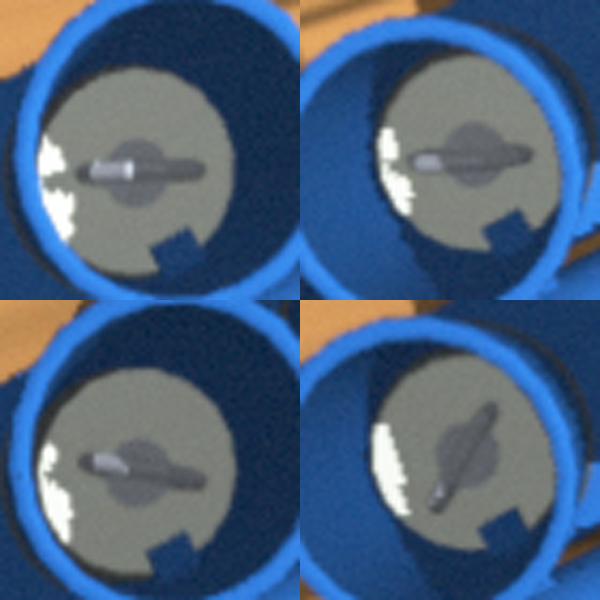

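All four eyes are visible in the 4.3x crops. Ring ends (crop pixels): A (78,172)-(206,170), B (112,162)-(232,154), C (80,162)-(206,182), D (137,205)-(195,108). Disc centres are about A (136,171), B (170,153), C (137,172) and D (167,151).

```bash
python3 - <<'E'
from h import *
D={'A':('w1.npy',281,52,(78,172),(206,170),(136,171)),'B':('w1.npy',207,92,(112,162),(232,154),(170,153)),'C':('w2.npy',280,52,(80,162),(206,182),(137,172)),'D':('w2.npy',206,93,(137,205),(195,108),(167,151))}
for k,(n,u0,v0,a,b,c) in D.items():
    f=np.load(n,allow_pickle=True).item();g=lambda p,z:onz(f,(p[0]+.5)*70/300+u0-.5,(p[1]+.5)*70/300+v0-.5,z)
    A,B,C=g(a,.05),g(b,.05),g(c,.038);d=B-A
    print(k,'len',np.linalg.norm(d).round(4),'mid',((A+B)/2)[:2].round(4),'disc',C[:2].round(4),'ring dir deg',np.degrees(np.arctan2(d[1],d[0])).round(1))
# hook seen from wrist? handle position
f=np.load('w2.npy',allow_pickle=True).item();print(proj(f,[.445,.047,.121]))
# top: handle mask
t=bot.grab_frame('top');print('arm hides?'); cv2.imwrite('pics/t1.png',t['pixels'][:,:,::-1])
E
```

```text
A len 0.0341 mid [0.5567 0.33  ] disc [0.5561 0.3297] ring dir deg 74.4
B len 0.0331 mid [0.574  0.2438] disc [0.573  0.2423] ring dir deg 76.9
C len 0.0341 mid [0.5903 0.1548] disc [0.5897 0.1544] ring dir deg 65.1
D len 0.031 mid [0.6079 0.0663] disc [0.6069 0.0657] ring dir deg 130.7
(np.float64(154.4391297848705), np.float64(-43.57534216768781))
arm hides?
```

```bash
python3 -m inch '[[202,-108,0,0,0,0,85],[202,-108,0,0,0,0,85],[202,-108,0,0,0,0,85],[202,-108,0,0,0,0,85],[202,-108,0,0,0,0,85],[202,-108,0,0,0,0,85]]'; python3 -c "
from h import *
f=grab('wrist','w3.png');np.save('w3.npy',f,allow_pickle=True)
u,v=map(int,proj(f,[.445,.047,.15]));print(u,v);im=f['pixels'][v-100:v+100,u-130:u+130,::-1]
cv2.imwrite('pics/w3c.png',cv2.resize(im,None,fx=3,fy=3,interpolation=cv2.INTER_CUBIC));print(u-130,v-100,bot.sense()['qpos'])"
```

```text
clock: 3.55
position: [0.4467, 0.0459, 0.3009]
orientation: [0.452, 3.107, 0.002]
wrist_force: [0.4, -0.1, 0.4]
finger_gap: 0.0848
gripper_force: 0.0
280 192
150 92 [-0.34465611  0.16318576  0.1626024   2.1464724  -0.03582065  0.83219738
  1.1213956 ]
```

View pics/w3c.png

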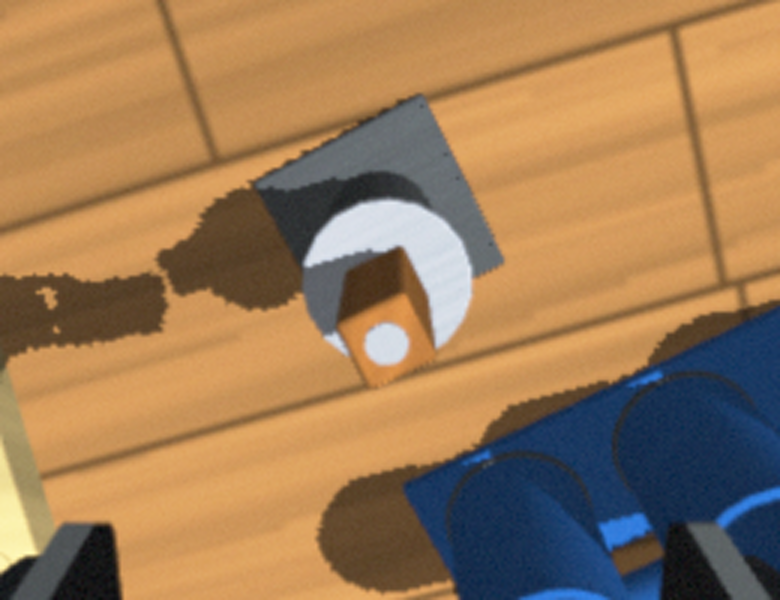

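The handle's top face has corners at about (338,322), (405,291), (437,357) and (371,388) in the 3x crop. The guard spans x 303 to 472, and its top edge is at y 198.

```bash
python3 - <<'E'
from h import *
f=np.load('w3.npy',allow_pickle=True).item();g=lambda p,z:onz(f,(p[0]+.5)/3+149.5,(p[1]+.5)/3+91.5,z)
c=[g(p,.185) for p in((338,322),(405,291),(437,357),(371,388))]
print('handle',np.mean(c,0)); 
for i in range(4): d=c[(i+1)%4]-c[i];print(np.linalg.norm(d[:2]).round(4),np.degrees(np.arctan2(d[1],d[0])).round(1))
print('guard',g((387.5,283),.121), np.linalg.norm(g((303,283),.121)-g((472,283),.121)))
# two-view check of height: wrist + top start frame handle top
t=bot.grab_frame('top');print(tri([ray(f,387.5/3+149.5,344.5/3+91.5),ray(t,(671.5)/4.7+99.5,(426.5)/4.7+139.5)]))
p,r=pose();M=r.as_matrix();print('toolx',np.degrees(np.arctan2(M[1,0],M[0,0])))
E
```

```text
handle [0.44576604 0.04491409 0.185     ]
0.0201 99.1
0.0207 8.9
0.0203 -79.9
0.0211 -171.7
guard [0.44598317 0.04467126 0.121     ] 0.05705553116345009
(array([0.44547904, 0.04539378, 0.19041586]), [np.float64(0.0005998929117407655), np.float64(0.0005998929117407641)])
toolx 163.392424784492
```

```bash
python3 -m inch '[[0,-1,60,0,0,64.3,85],[0,-1,60,0,0,64.3,85],[0,-1,60,0,0,64.3,85],[0,-1,60,0,0,64.3,85],[0,-1,60,0,0,64.3,85],[0,-1,60,0,0,64.3,85],[0,-1,60,0,0,64.3,85],[0,-1,60,0,0,64.3,85]]'; python3 -c "
from h import *
p,r=pose();M=r.as_matrix();print(M.round(3),'toolx',np.degrees(np.arctan2(M[1,0],M[0,0])))
step([.4459,.0448,.147]);print(bot.sense()['qpos'])"
```

```text
clock: 4.65
position: [0.4462, 0.0436, 0.2402]
orientation: [2.037, 2.392, -0.0]
wrist_force: [0.2, 0.1, -0.4]
finger_gap: 0.085
gripper_force: 0.0
[[-0.159  0.987  0.   ]
 [ 0.987  0.159 -0.   ]
 [-0.     0.    -1.   ]] toolx 99.1672339966086
mm tool [ 1.2 -0.2 93.2]
[-0.52274036  0.26267806  0.39378853  2.22456756 -0.15869008  0.67957768
  0.14265331]
```

```bash
python3 -m inch '[[1,0,50,0,0,0,85],[1,0,93,0,0,0,85],[1,0,93,0,0,0,85],[1,0,93,0,0,0,15],[1,0,93,0,0,0,15],[1,0,93,0,0,0,15],[1,0,93,0,0,0,15],[1,0,93,0,0,0,15]]'; python3 -m inch '[[0,0,0,0,0,0,15],[0,0,0,0,0,0,15]]'
```

```text
clock: 5.65
position: [0.4461, 0.0445, 0.1484]
orientation: [2.04, 2.388, 0.003]
wrist_force: [-0.4, 0.0, 7.3]
finger_gap: 0.0217
gripper_force: 58.3
clock: 5.9
position: [0.4461, 0.0445, 0.1484]
orientation: [2.04, 2.388, 0.003]
wrist_force: [-0.5, 0.0, 6.4]
finger_gap: 0.0212
gripper_force: 58.3
```

```bash
python3 -m inch '[[0,0,-30,0,0,0,15],[0,0,-80,0,0,0,15],[0,0,-130,0,0,0,15],[0,0,-165,0,0,0,15],[0,0,-165,0,0,0,15],[0,0,-165,0,0,0,15]]'; python3 -c "
from h import *
s=grab('side');t=grab('top');w=grab('wrist')
p,r=pose();c=p+[0,0,.006-.138]
u,v=map(int,proj(s,c));print(u,v,proj(w,c))
a=cv2.resize(s['pixels'][v-70:v+30,u-50:u+50,::-1],(400,400),interpolation=cv2.INTER_CUBIC)
b=cv2.resize(w['pixels'][:,:,::-1],(400,300));b=np.vstack([b,np.zeros((100,400,3),np.uint8)])
cv2.imwrite('pics/hk.png',np.hstack([a,b]))
print(p)"
```

```text
clock: 6.65
position: [0.4442, 0.0443, 0.3115]
orientation: [-2.039, -2.388, 0.002]
wrist_force: [0.0, 1.0, -1.8]
finger_gap: 0.0209
gripper_force: 59.6
298 217 (np.float64(280.72318041247456), np.float64(199.45433994118918))
[0.44419002 0.04416057 0.31085103]
```

View pics/hk.png

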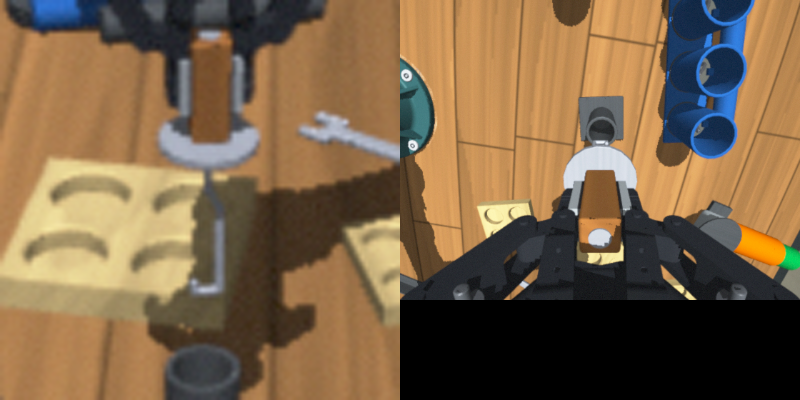

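The side crop shows the hook's tip pointing to image left, which is world +x. So hook +x lies along tool y. The crook is at crop pixel (206,290), within a pixel or two of the prediction. Next is tube D.

```bash
cat >> h.py <<'E'
SEAT=-.1334
def plan(seat_xyz,ring=None):
    "tool shift mm and az deg bringing crook seat (on tool axis) to seat_xyz, hook x = ring-90deg"
    p,r=pose();M=r.as_matrix();y=np.degrees(np.arctan2(M[1,0],M[0,0]))
    tgt=np.array(seat_xyz)-[0,0,SEAT]
    print('shift',np.round(1000*r.inv().apply(tgt-p),1),'az',None if ring is None else round((y-ring+180)%360-180,1),'tilt',M[:,2].round(4))
def off(eye,ring,dx):
    a=np.radians(ring-90);return np.array([eye[0]+dx*np.cos(a),eye[1]+dx*np.sin(a)])
E
python3 -c "
from h import *
print(off((.6079,.0663),130.7,-.015));plan([*off((.6079,.0663),130.7,-.015),.178],130.7)"
```

```text
[0.59652798 0.05651852]
shift [-11.6 152.4  -1.1] az -31.7 tilt [-0.0033 -0.0011 -1.    ]
```

```bash
python3 -m inch '[[-12,152,-1,0,0,-31.7,15],[-12,152,-1,0,0,-31.7,15],[-12,152,-1,0,0,-31.7,15],[-12,152,-1,0,0,-31.7,15],[-12,152,-1,0,0,-31.7,15],[-12,152,-1,0,0,-31.7,15]]'; python3 -c "
from h import *
plan([*off((.6079,.0663),130.7,-.015),.046],130.7)
w=grab('wrist')
for n,c in(('seat',pose()[0]+[0,0,SEAT]),('eye',[.6079,.0663,.05])): print(n,proj(w,c))
cv2.imwrite('pics/w4.png',cv2.resize(w['pixels'][60:300,140:460,::-1],(800,600),interpolation=cv2.INTER_CUBIC))"
```

```text
clock: 7.55
position: [0.5958, 0.056, 0.3128]
orientation: [-1.311, -2.853, 0.001]
wrist_force: [-0.2, 0.4, -2.0]
finger_gap: 0.0214
gripper_force: 59.5
shift [ -0.2   1.1 133.4] az -0.1 tilt [-1.9e-03 -1.0e-04 -1.0e+00]
seat (np.float64(280.9269072343165), np.float64(199.68649488214436))
eye (np.float64(293.1339756202748), np.float64(170.30948468635646))
```

View pics/w4.png

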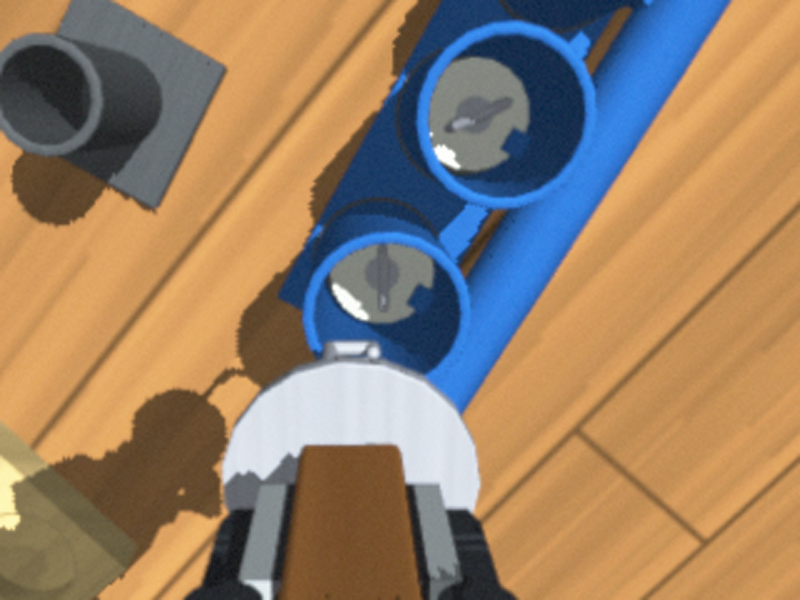

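The wrist view shows the crook bar at (328..376,350). Its middle matches the predicted seat (352,349), and the eye at (383,277) matches its prediction. The ring is aligned with tool x.

```bash
python3 -m inch '[[0,1,50,0,0,0,15],[0,1,100,0,0,0,15],[0,1,125,0,0,0,15],[0,1,133,0,0,0,15],[0,1,133,0,0,0,15]]'; python3 -c "
from h import *
plan([.6079,.0663,.046],130.7)"
```

```text
clock: 8.22
position: [0.5982, 0.0569, 0.1808]
orientation: [1.311, 2.855, 0.0]
wrist_force: [0.0, 0.2, -0.9]
finger_gap: 0.0215
gripper_force: 59.4
shift [ 0.8 13.5  1.4] az -0.0 tilt [ 5.e-04  1.e-04 -1.e+00]
```

```bash
python3 -m inch '[[1,7,1,0,0,0,15],[1,14,1,0,0,0,15],[1,14,1,0,0,0,15],[1,14,-10,0,0,0,15],[1,14,-20,0,0,0,15],[1,14,-30,0,0,0,15],[1,14,-30,0,0,0,15]]'
```

```text
clock: 9.1
position: [0.6088, 0.0667, 0.2116]
orientation: [1.31, 2.853, 0.002]
wrist_force: [0.1, -0.1, -2.4]
finger_gap: 0.0214
gripper_force: 59.4
```

```bash
python3 -m inch '[[0,0,-25,0,0,0,15],[0,0,-50,0,0,0,15],[0,0,-80,0,0,0,15],[0,0,-110,0,0,0,15],[0,0,-140,0,0,0,15],[0,0,-140,0,0,0,15],[0,0,-140,0,0,0,15]]'; python3 -c "
from h import *
s=grab('side');w=grab('wrist');t=grab('top')
p,r=pose();c=p+[0,0,-.15];u,v=map(int,proj(s,c))
a=cv2.resize(s['pixels'][v-50:v+50,u-50:u+50,::-1],(400,400),interpolation=cv2.INTER_CUBIC)
b=cv2.resize(t['pixels'][120:270,260:430,::-1],(400,353),interpolation=cv2.INTER_CUBIC);b=np.vstack([b,np.zeros((47,400,3),np.uint8)])
cv2.imwrite('pics/l1.png',np.hstack([a,b]));print(p,bot.sense()['wrist_force'])"
```

```text
clock: 9.98
position: [0.6071, 0.0667, 0.3488]
orientation: [-1.31, -2.853, 0.002]
wrist_force: [-0.1, -0.7, -2.1]
finger_gap: 0.0211
gripper_force: 59.5
[0.60701072 0.06672499 0.34839688] [ 0.1211181  -0.5282694  -2.34387959]
```

View pics/l1.png

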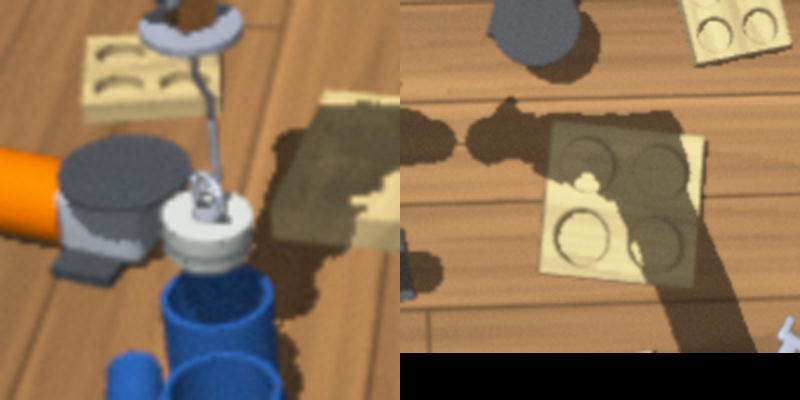

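The plug hangs upright on the crook, clear of the tube. In the 2.35x top crop the rack's socket mouths are at (186,166), (260,172), (181,237) and (256,243).

```bash
python3 - <<'E'
from h import *
t=bot.grab_frame('top');k=170/400
g=lambda p,z:onz(t,(p[0]+.5)*k+259.5,(p[1]+.5)*k+119.5,z)
c=np.array([g(p,.028) for p in((153,122),(307,137),(293,287),(140,272))]);print('corner mean',c.mean(0).round(4));print(np.linalg.norm(np.roll(c,-1,0)-c,axis=1).round(4))
S=np.array([g(p,.028) for p in((186,166),(260,172),(181,237),(256,243))]);print(S.round(4),S.mean(0).round(4))
step([.52,-.15,.349])
E
```

```text
corner mean [ 0.5124 -0.2483  0.028 ]
[0.18   0.1751 0.1755 0.1745]
[[ 0.5575 -0.2072  0.028 ]
 [ 0.5482 -0.2926  0.028 ]
 [ 0.4756 -0.1975  0.028 ]
 [ 0.4662 -0.2833  0.028 ]] [ 0.5119 -0.2451  0.028 ]
mm tool [-107.5 -207.4    0. ]
```

```bash
python3 -m inch '[[-15,-20,0,0,0,4,15],[-45,-60,0,0,0,8,15],[-80,-107,0,0,0,13,15],[-120,-160,0,0,0,19,15],[-160,-213,0,0,0,25,15],[-200,-267,0,0,0,31,15],[-230,-307,0,0,0,35,15],[-244,-325,0,0,0,35,15]]'; python3 -m inch '[[0,0,0,0,0,0,15],[0,0,0,0,0,0,15]]'; python3 -c "
from h import *
w=grab('wrist');np.save('w5.npy',w,allow_pickle=True)
for n,c in(('rack',[.512,-.246,.028]),('seat',pose()[0]+[0,0,SEAT])): print(n,proj(w,c))
cv2.imwrite('pics/w5.png',w['pixels'][:,:,::-1])"
```

```text
clock: 11.18
position: [0.5163, -0.3372, 0.3508]
orientation: [2.121, 2.315, -0.006]
wrist_force: [-0.1, 0.1, -2.7]
finger_gap: 0.0212
gripper_force: 59.4
clock: 11.42
position: [0.5205, -0.3291, 0.3499]
orientation: [-2.108, -2.327, -0.001]
wrist_force: [0.7, -0.2, -2.2]
finger_gap: 0.0214
gripper_force: 59.4
rack (np.float64(279.89319959429986), np.float64(101.41415567129452))
seat (np.float64(280.75216845228107), np.float64(198.49113118102548))
```

View pics/w5.png

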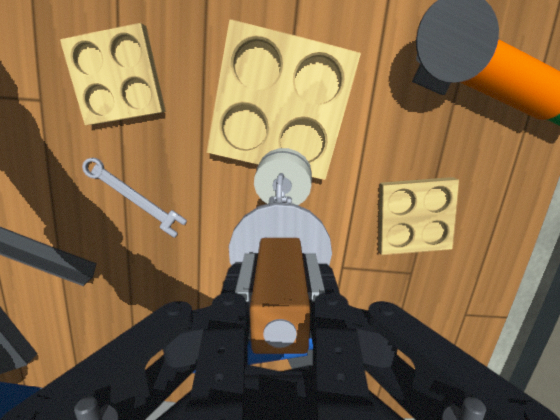

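The wrist view shows the plug hanging at (283,180) and the big rack in full. Its socket mouths are at (257,63), (319,79), (245,127) and (303,141). I'm writing an automatic rack finder and checking it against these.

```bash
cat >> h.py <<'E'
def rack(f,verbose=1):
    im=f['pixels'][:,:,::-1].copy();hsv=cv2.cvtColor(im,cv2.COLOR_BGR2HSV);lab=cv2.cvtColor(im,cv2.COLOR_BGR2LAB)
    # plywood: yellower (hue) than bench
    m=cv2.inRange(hsv,(20,40,90),(32,200,255));m=cv2.morphologyEx(m,cv2.MORPH_OPEN,np.ones((3,3)))
    m=cv2.morphologyEx(m,cv2.MORPH_CLOSE,np.ones((7,7)))
    best=None
    for c in cv2.findContours(m,0,1)[0]:
        if cv2.contourArea(c)<300: continue
        P=np.array([onz(f,*q[0],.028)[:2] for q in c],np.float32)*1000
        (cx,cy),(w,h),a=cv2.minAreaRect(P)
        if verbose: print('cand',round(cx,1),round(cy,1),round(w,1),round(h,1),round(a,1))
E
python3 - <<'E'
from h import *
f=np.load('w5.npy',allow_pickle=True).item()
S=np.array([onz(f,*p,.028) for p in((257,63),(319,79),(245,127),(303,141))])
print(S.round(4),S.mean(0).round(4));print([np.linalg.norm(S[i]-S[j]).round(4) for i,j in((0,1),(0,2),(2,3),(1,3))])
t=bot.grab_frame('top')
rack(f);rack(t)
hs=cv2.cvtColor(f['pixels'],cv2.COLOR_RGB2HSV);print(hs[100,285],hs[200,180],hs[60,290],hs[30,190])
E
```

```text
[[ 0.4769 -0.2003  0.028 ]
 [ 0.5613 -0.2119  0.028 ]
 [ 0.4669 -0.2848  0.028 ]
 [ 0.5498 -0.296   0.028 ]] [ 0.5138 -0.2483  0.028 ]
[np.float64(0.0852), np.float64(0.0851), np.float64(0.0837), np.float64(0.0848)]
cand 740.2 -391.0 114.9 117.3 10.2
cand 281.7 -233.6 116.3 114.8 14.0
cand 512.7 -249.6 176.8 175.9 82.5
cand 277.1 -228.3 115.7 118.1 13.8
cand 512.3 -246.6 179.6 175.9 82.7
cand 741.7 -388.7 117.3 119.9 10.2
[ 24  95 241] [ 15 143 176] [ 24  95 238] [ 16 146 168]
```

```bash
python3 -c "
from h import *
plan([.5497,-.2967,.105],95.7)"
```

```text
shift [ 28.1  31.4 111.6] az 0.1 tilt [-2.0e-04  1.8e-03 -1.0e+00]
```

```bash
python3 -m inch '[[14,16,20,0,0,0,15],[28,31,50,0,0,0,15],[28,31,85,0,0,0,15],[28,31,112,0,0,0,15],[28,31,112,0,0,0,15],[28,31,112,0,0,0,15],[28,31,112,0,0,0,15]]'; python3 -c "
from h import *
plan([.5497,-.2967,.060],95.7)
w=grab('wrist');cv2.imwrite('pics/w6.png',w['pixels'][:,:,::-1]);rack(grab('top'))
hsv=cv2.cvtColor(w['pixels'],cv2.COLOR_RGB2HSV);m=cv2.inRange(hsv,(0,0,110),(180,60,255));n,l,st,ce=cv2.connectedComponentsWithStats(m)
for i in range(1,n):
    if st[i,4]>300: print(st[i],ce[i].round(0))
print(proj(w,[.5497,-.2967,.105-.0525+.028]))"
```

```text
clock: 12.4
position: [0.5501, -0.2991, 0.2396]
orientation: [2.106, 2.328, 0.002]
wrist_force: [-0.3, 0.5, -2.2]
finger_gap: 0.0212
gripper_force: 59.4
shift [ 2.5 -0.3 46.2] az 0.0 tilt [ 2.9e-03 -6.0e-04 -1.0e+00]
cand 512.5 -246.8 179.9 176.0 82.7
cand 741.7 -388.3 117.2 120.6 10.5
[ 229  161  103  141 6754] [280. 222.]
[  16  193  124   95 1605] [ 85. 244.]
[263 319  33  24 640] [280. 331.]
[538 359  22  57 541] [552. 390.]
(np.float64(279.2771307897311), np.float64(188.57732398647457))
```

```bash
python3 -m inch '[[2,0,20,0,0,0,15],[2,0,38,0,0,0,15],[2,0,48,0,0,0,15],[2,0,61,0,0,0,15],[2,0,61,0,0,0,15]]'; python3 -m inch '[[0,-8,0,0,0,0,15],[0,-15,0,0,0,0,15],[0,-16,0,0,0,0,15]]';python3 -m inch '[[0,0,-20,0,0,0,15],[0,0,-60,0,0,0,15],[0,0,-100,0,0,0,15],[0,0,-140,0,0,0,15],[0,0,-160,0,0,0,15]]'
python3 -c "
from h import *
w=grab('wrist');t=grab('top');s=grab('side')
rack(w);rack(t)
p,_=pose();print(p)
def c(f,q,h):
    u,v=map(int,proj(f,q));u=min(max(u,h),560-h);v=min(max(v,h),420-h);return cv2.resize(f['pixels'][v-h:v+h,u-h:u+h,::-1],(400,400),interpolation=cv2.INTER_CUBIC)
cv2.imwrite('pics/p1.png',np.hstack([c(w,[.513,-.249,.03],110),c(s,[.513,-.249,.05],60)]))"
```

```text
clock: 13.12
position: [0.5448, -0.2998, 0.1764]
orientation: [-2.109, -2.324, 0.009]
wrist_force: [-4.3, -2.4, -0.2]
finger_gap: 0.0214
gripper_force: 59.6
clock: 13.5
position: [0.5325, -0.2986, 0.1775]
orientation: [2.109, 2.328, 0.001]
wrist_force: [0.1, 0.4, -1.5]
finger_gap: 0.021
gripper_force: 59.6
clock: 14.12
position: [0.5339, -0.2992, 0.3402]
orientation: [2.105, 2.326, 0.003]
wrist_force: [0.6, -0.2, -1.7]
finger_gap: 0.0218
gripper_force: 59.7
cand 740.4 -389.9 115.2 119.1 10.4
cand 281.9 -232.9 116.0 114.4 14.0
cand 514.1 -248.9 176.6 176.0 83.5
cand 277.3 -228.4 116.0 119.1 13.5
cand 513.5 -245.9 178.9 176.0 83.3
cand 741.8 -388.8 117.3 120.0 10.4
[ 0.53347621 -0.29879008  0.33839191]
```

View pics/p1.png

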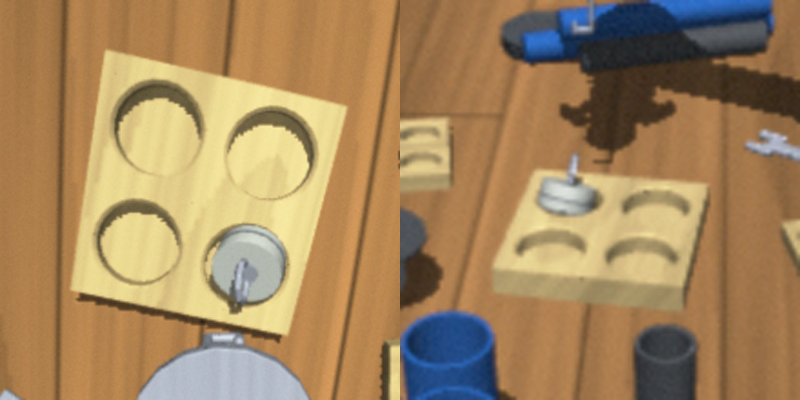

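The first plug sits centred in its socket with its eye up, and the other three sockets are empty. Tube C is next.

```bash
python3 -c "
from h import *
e=(.5903,.1548);plan([*off(e,65.1,-.015),.180],65.1)"
```

```text
shift [453.3  88.8  24.9] az 30.6 tilt [ 3.1e-03 -6.0e-04 -1.0e+00]
```

```bash
python3 -m inch '[[50,10,0,0,0,5,15],[110,22,0,0,0,10,15],[170,34,0,0,0,15,15],[230,46,5,0,0,20,15],[290,58,10,0,0,25,15],[350,70,15,0,0,31,15],[410,81,20,0,0,31,15],[453,89,25,0,0,31,15]]'; python3 -m inch '[[0,0,0,0,0,0,15],[0,0,0,0,0,0,15]]'; python3 -c "
from h import *
e=(.5903,.1548);plan([*off(e,65.1,-.015),.046],65.1);w=grab('wrist','w7.png');print(proj(w,[*e,.05]),proj(w,pose()[0]+[0,0,SEAT]))
u,v=map(int,proj(w,[*e,.05]));g=cv2.cvtColor(w['pixels'],cv2.COLOR_RGB2GRAY)[v-26:v+26:2,u-22:u+24:2];print('\n'.join(' '.join('%3d'%q for q in r) for r in g))"
```

```text
clock: 15.28
position: [0.5751, 0.1649, 0.3102]
orientation: [-2.65, -1.685, 0.004]
wrist_force: [-0.2, -0.7, -2.4]
finger_gap: 0.0215
gripper_force: 59.7
clock: 15.52
position: [0.5756, 0.16, 0.311]
orientation: [2.654, 1.68, -0.004]
wrist_force: [-0.5, -1.1, -1.2]
finger_gap: 0.0214
gripper_force: 59.6
shift [  1.8   0.7 131.6] az -0.4 tilt [-0.0021 -0.0019 -1.    ]
(np.float64(292.16526461829983), np.float64(168.2202271333752)) (np.float64(280.40524210348667), np.float64(199.63597438465146))
 52  50  55  49  49  44  44  43  41  48  53  78  77  74  70  75  74  78 104 118  82  65  73
 53  56  44  50  42  45  47  49  51  73  79  75  78  77  72  74  69  65  68  88 105  61  80
 51  48  48  43  44  40  46  71  81  79  77  79  78  75  70  72  73  69  70  65  98  77  73
 55  46  44  47  46  55  76  77  75  77  78  81  77  76  76  71  71  70  66  64  67  75 105
 47  42  43  49  71  78  76  78  80  80  77  79  78  73  77  76  74  72  66  68  59  77 114
 44  40  49  65  79  78  79  81  88 113 127 125 130 129 129 125 109  88  80  69  66  65  75
 40  49  69  78  78  88  97 128 125 124 117 117 
[... 1091 characters left out ...]
 126 108 152 111 122 124 131 172 130 173 133  50  40  50
 39  45  43  91 122 125 127 125 125 127 113 151 117 125 172 242 248 241 242 119  45  62  64
 41  36  43  45  80 121 124 124 124 125 122 108 123 126 241 250 250 240 108  69  74  70  69
 39  35  46  45  49  69 109 121 123 130 194 186 143 152 249 244 188  75  76  77  76  73  70
 46  43  42  44  46  48  47  59  90 118 226 236 178 227 162  80  63  76  77  76  76  74  73
 42  38  44  46  45  46  43  44  48  55  60  77  63  62  75  79  80  77  76  75  76  72  72
 46  43  45  44  43  46  48  56  69  74  73  76  80  80  79  79  81  80  77  79  78  73  69
 42  44  41  46  48  50  66  71  73  73  75  78  76  80  83  78  83  76  76  72  74  76  70
```

The eye is centred on the predicted pixel and aligned. Lowering the hook.

```bash
python3 -m inch '[[2,1,50,0,0,0,15],[2,1,100,0,0,0,15],[2,1,122,0,0,0,15],[2,1,132,0,0,0,15],[2,1,132,0,0,0,15]]'; python3 -c "
from h import *
plan([.5903,.1548,.046],65.1)"
```

```text
clock: 16.2
position: [0.5784, 0.1609, 0.1804]
orientation: [2.656, 1.678, -0.0]
wrist_force: [0.0, -0.6, -2.1]
finger_gap: 0.0212
gripper_force: 59.4
shift [-0.3 13.4  1. ] az -0.5 tilt [ 0.e+00 -4.e-04 -1.e+00]
```

```bash
cat >> h.py <<'E'
def plugcheck(w):
    "light neutral pixels in box where a hung plug's top shows"
    p,_=pose();u,v=map(int,proj(w,p+[0,0,SEAT-.0245]));q=w['pixels'][v-8:v+2,u-20:u+20].astype(int)
    print('plug box mean',q.mean((0,1)).round(0),'neutral frac',((q.max(2)-q.min(2)<30)&(q.max(2)>90)).mean().round(2),(u,v))
E
python3 -m inch '[[0,7,1,0,0,0,15],[0,14,1,0,0,0,15],[0,14,1,0,0,0,15],[0,14,-15,0,0,0,15],[0,14,-35,0,0,0,15],[0,14,-65,0,0,0,15],[0,14,-95,0,0,0,15],[0,14,-125,0,0,0,15]]';python3 -m inch '[[0,0,-25,0,0,0,15],[0,0,-43,0,0,0,15],[0,0,-43,0,0,0,15],[0,0,-43,0,0,0,15]]'; python3 -c "
from h import *
w=grab('wrist','w8.png');plugcheck(w);plan([.52,-.33,.215],95.7);rack(grab('top'))"
```

```text
clock: 17.2
position: [0.5905, 0.1561, 0.3076]
orientation: [-2.654, -1.681, -0.001]
wrist_force: [0.3, 0.6, -2.7]
finger_gap: 0.0213
gripper_force: 59.8
clock: 17.7
position: [0.59, 0.1562, 0.3475]
orientation: [-2.654, -1.681, 0.003]
wrist_force: [0.2, -0.4, -4.1]
finger_gap: 0.0215
gripper_force: 60.1
plug box mean [222. 226. 226.] neutral frac 1.0 (279, 191)
shift [-469.4  144.7   -0.8] az -31.0 tilt [-2.4e-03 -7.0e-04 -1.0e+00]
cand 276.6 -227.2 115.8 115.3 13.6
cand 513.9 -246.3 178.3 175.4 83.2
cand 741.6 -388.7 117.7 120.3 10.4
```

```bash
python3 -m inch '[[-30,10,0,0,0,-4,15],[-85,26,0,0,0,-8,15],[-140,43,0,0,0,-12,15],[-195,60,0,0,0,-16,15],[-250,77,0,0,0,-20,15],[-305,94,0,0,0,-24,15],[-360,111,0,0,0,-28,15],[-410,127,0,0,0,-31,15]]'; python3 -m inch '[[-35,11,0,0,0,0,15],[-59,18,0,0,0,0,15],[-59,18,0,0,0,0,15],[-59,18,0,0,0,0,15]]'; python3 -c "
from h import *
w=grab('wrist','w9.png');plugcheck(w);rack(w)
for a in(-1,1):
  for b in(-1,1):
    th=np.radians(-7);c=np.array([.514,-.2485]);u=np.array([np.cos(th),np.sin(th)]);v=np.array([-u[1],u[0]]);s=c+.0425*(a*u+b*v);print(a,b,s.round(4));plan([*s,.1],95.7)"
```

```text
clock: 18.8
position: [0.5292, -0.2707, 0.3474]
orientation: [-2.107, -2.329, 0.001]
wrist_force: [1.1, -0.1, -3.2]
finger_gap: 0.0215
gripper_force: 59.9
clock: 19.3
position: [0.5535, -0.3244, 0.3471]
orientation: [-2.106, -2.327, 0.0]
wrist_force: [-0.3, 1.2, -3.3]
finger_gap: 0.0212
gripper_force: 59.9
plug box mean [191. 197. 197.] neutral frac 0.98 (280, 191)
cand 740.9 -391.1 114.7 117.5 10.2
cand 282.3 -233.7 116.5 114.9 14.0
cand 514.1 -249.0 176.8 175.9 83.4
-1 -1 [ 0.4666 -0.2855]
shift [ 46.9 -82.2 114.2] az 0.1 tilt [-0.0025  0.0021 -1.    ]
-1 1 [ 0.477  -0.2011]
shift [129.8 -63.4 114.4] az 0.1 tilt [-0.0025  0.0021 -1.    ]
1 -1 [ 0.551  -0.2959]
shift [ 28.1   0.7 114. ] az 0.1 tilt [-0.0025  0.0021 -1.    ]
1 1 [ 0.5614 -0.2115]
shift [111.   19.5 114.1] az 0.1 tilt [-0.0025  0.0021 -1.    ]
```

```bash
python3 -m inch '[[25,-40,10,0,0,0,15],[47,-82,40,0,0,0,15],[47,-82,80,0,0,0,15],[47,-82,114,0,0,0,15],[47,-82,114,0,0,0,15],[47,-82,114,0,0,0,15],[47,-82,114,0,0,0,15]]'; python3 -c "
from h import *
plan([.4666,-.2855,.06],95.7);w=grab('wrist');plugcheck(w)"
```

```text
clock: 20.23
position: [0.4685, -0.288, 0.2359]
orientation: [2.106, 2.327, 0.0]
wrist_force: [-0.4, -0.4, -3.0]
finger_gap: 0.0213
gripper_force: 60.2
shift [ 2.8 -1.7 42.5] az 0.0 tilt [ 0.0024 -0.002  -1.    ]
plug box mean [212. 198. 153.] neutral frac 0.31 (279, 191)
```

```bash
python3 -c "
from h import *
w=grab('wrist','w10.png');a=cv2.imread('pics/w6.png');b=w['pixels'][:,:,::-1]
cv2.imwrite('pics/c10.png',np.hstack([cv2.resize(x[60:260,180:380],(400,400),interpolation=cv2.INTER_CUBIC) for x in(a,b)]))"
```

```text
(no output)
```

View pics/c10.png

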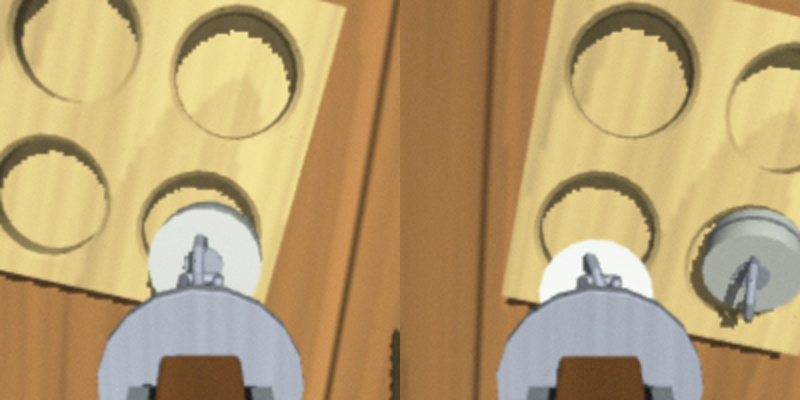

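The right-hand view, now over the (-,-) socket, shows the plug hanging tilted: its disc sits about 17 px lower than the first plug's did (left). I'll check whether it is swinging or stuck.

```bash
cat >> h.py <<'E'
def disc(w):
    q=w['pixels'].astype(int);m=((q.max(2)-q.min(2)<28)&(q.max(2)>140)).astype(np.uint8)
    m[:150]=0;m[206:]=0;m[:,:240]=0;m[:,325:]=0
    n,l,st,ce=cv2.connectedComponentsWithStats(m)
    i=1+np.argmax(st[1:,4]);print('disc bbox',st[i])
E
python3 -m inch '[[3,-2,0,0,0,0,15],[3,-2,0,0,0,0,15],[3,-2,0,0,0,0,15]]' | head -1
python3 -c "
from h import *
disc({'pixels':cv2.imread('pics/w6.png')[:,:,::-1]});disc({'pixels':cv2.imread('pics/w10.png')[:,:,::-1]});disc({'pixels':cv2.imread('pics/w8.png')[:,:,::-1]});disc({'pixels':cv2.imread('pics/w9.png')[:,:,::-1]})
disc(grab('wrist'))"
python3 -m inch '[[0,0,0,0,0,0,15],[0,0,0,0,0,0,15]]' | head -1
python3 -c "
from h import *
disc(grab('wrist'))"
```

```text
clock: 20.7
disc bbox [ 254  163   57   43 1908]
disc bbox [250 180  56  26 994]
disc bbox [ 253  161   58   45 2004]
disc bbox [ 246  150   56   56 2298]
disc bbox [ 252  177   56   29 1158]
clock: 21.0
disc bbox [ 249  174   56   32 1324]
```

```bash
Z='[[0,0,0,0,0,0,15],[0,0,0,0,0,0,15],[0,0,0,0,0,0,15],[0,0,0,0,0,0,15],[0,0,0,0,0,0,15],[0,0,0,0,0,0,15],[0,0,0,0,0,0,15],[0,0,0,0,0,0,15]]'
python3 -m inch '[[0,0,0,0,0,0,15],[0,0,0,0,0,0,15],[0,0,0,0,0,0,15],[0,0,0,0,0,0,15],[0,0,0,0,0,0,15],[0,0,0,0,0,0,15],[0,0,0,0,0,0,15],[0,0,0,0,0,0,15]]' | head -1
python3 -m inch '[[0,0,0,0,0,0,15],[0,0,0,0,0,0,15],[0,0,0,0,0,0,15],[0,0,0,0,0,0,15],[0,0,0,0,0,0,15],[0,0,0,0,0,0,15],[0,0,0,0,0,0,15],[0,0,0,0,0,0,15]]' | head -1
python3 -c "
from h import *
for i in range(8): disc(grab('wrist'))
plan([.4666,-.2855,.06],95.7)"
```

```text
clock: 22.05
clock: 23.05
disc bbox [ 251  165   57   41 1769]
disc bbox [ 250  167   57   39 1643]
disc bbox [ 250  168   56   38 1615]
disc bbox [ 250  166   57   40 1682]
disc bbox [ 251  164   57   42 1807]
disc bbox [ 252  161   57   45 1935]
disc bbox [ 253  160   56   46 1970]
disc bbox [ 252  161   57   45 1930]
shift [-1.4  1.  40.9] az -0.0 tilt [ 0.e+00  1.e-04 -1.e+00]
```

It was a swing, and it has decayed to about ±4 px around upright. Lowering it now.

```bash
python3 -m inch '[[-1,1,10,0,0,0,15],[-1,1,20,0,0,0,15],[-1,1,30,0,0,0,15],[-1,1,41,0,0,0,15],[-1,1,41,0,0,0,15],[-1,1,41,0,0,0,15]]';python3 -m inch '[[0,0,7,0,0,0,15],[0,0,15,0,0,0,15],[0,0,15,0,0,0,15]]'; python3 -m inch '[[0,-8,0,0,0,0,15],[0,-15,0,0,0,0,15],[0,-16,0,0,0,0,15]]';python3 -m inch '[[0,0,-20,0,0,0,15],[0,0,-60,0,0,0,15],[0,0,-100,0,0,0,15],[0,0,-140,0,0,0,15],[0,0,-160,0,0,0,15],[0,0,-160,0,0,0,15]]'
python3 -c "
from h import *
w=grab('wrist','w11.png');rack(w);rack(grab('top'));grab('side','s11.png')
e=(.574,.2438);plan([*off(e,76.9,-.015),.180],76.9)"
```

```text
clock: 24.2
position: [0.4666, -0.2856, 0.1934]
orientation: [2.109, 2.328, -0.0]
wrist_force: [-0.5, -0.1, -2.6]
finger_gap: 0.0216
gripper_force: 60.4
clock: 24.58
position: [0.4662, -0.2848, 0.1776]
orientation: [-2.108, -2.328, 0.0]
wrist_force: [-1.1, 0.3, -2.0]
finger_gap: 0.0213
gripper_force: 60.4
clock: 24.95
position: [0.4497, -0.2869, 0.1785]
orientation: [-2.11, -2.327, -0.0]
wrist_force: [0.2, -0.1, -1.0]
finger_gap: 0.0215
gripper_force: 60.4
clock: 25.7
position: [0.4514, -0.2874, 0.3399]
orientation: [2.106, 2.326, 0.003]
wrist_force: [0.1, 0.0, -1.6]
finger_gap: 0.0215
gripper_force: 60.4
cand 737.7 -389.2 117.2 119.6 10.4
cand 513.9 -249.0 176.9 175.8 83.4
cand 280.4 -232.4 116.8 114.7 14.0
cand 277.3 -228.3 115.4 118.2 13.9
cand 513.5 -246.0 178.9 175.6 83.4
cand 741.7 -388.4 117.3 120.8 10.5
shift [519.7 161.8  24.2] az 18.8 tilt [-0.002   0.0012 -1.    ]
```

```bash
cat >> h.py <<'E'
def plugs(f,zs=(.036,)):
    q=f['pixels'].astype(int);m=((q.max(2)-q.min(2)<30)&(q.max(2)>100)).astype(np.uint8)
    n,l,st,ce=cv2.connectedComponentsWithStats(cv2.morphologyEx(m,cv2.MORPH_CLOSE,np.ones((5,5))))
    for i in range(1,n):
        if 150<st[i,4]<6000:
            b=st[i];c=onz(f,b[0]+b[2]/2-.5,b[1]+b[3]/2-.5,.036)
            if .4<c[0]<.63 and -.36<c[1]<-.13: print('plug?',b,c[:2].round(4))
E
python3 -c "
from h import *
plugs(bot.grab_frame('top'))"
python3 -m inch '[[50,16,0,0,0,5,15],[110,34,0,0,0,10,15],[170,53,0,0,0,15,15],[230,72,5,0,0,19,15],[290,90,10,0,0,19,15],[350,109,15,0,0,19,15],[410,128,20,0,0,19,15],[470,146,24,0,0,19,15]]'; python3 -m inch '[[50,15,0,0,0,0,15],[50,15,0,0,0,0,15],[50,15,0,0,0,0,15]]'; python3 -c "
from h import *
e=(.574,.2438);plan([*off(e,76.9,-.015),.046],76.9);w=grab('wrist','w12b.png');print(proj(w,pose()[0]+[0,0,SEAT]))
u,v=map(int,proj(w,[*e,.05]));print(u,v);g=cv2.cvtColor(w['pixels'],cv2.COLOR_RGB2GRAY)[v-26:v+26:2,u-22:u+24:2];print('\n'.join(' '.join('%3d'%q for q in r) for r in g))"
```

```text
plug? [359 181  23  21 369] [ 0.5519 -0.2902]
plug? [358 214  23  21 367] [ 0.4629 -0.2824]
clock: 26.9
position: [0.5484, 0.1941, 0.313]
orientation: [-2.464, -1.949, 0.003]
wrist_force: [1.4, -0.1, -0.6]
finger_gap: 0.0214
gripper_force: 60.4
clock: 27.28
position: [0.5742, 0.2366, 0.313]
orientation: [2.464, 1.948, -0.006]
wrist_force: [-0.0, -1.3, -0.7]
finger_gap: 0.0212
gripper_force: 60.4
shift [  7.3 -16.7 133.6] az -0.2 tilt [-0.0025 -0.0025 -1.    ]
(np.float64(280.17341464591954), np.float64(199.6178885709452))
278 163
 52  54  49  55  53  47  49  40  44  43  40  45  41  52  70  76  77  99 115 117 120 117  60
 53  55  52  54  48  44  43  44  42  43  46  67  70  73  71  73  68  68  80  99 117 119  60
 57  56  49  44  40  39  43  49  51  70  71  71  73  72  73  71  74  70  69  70 100 118  78
 55  48  45  44  46  51  65  75  77  73  75  73  73  73  69  74  72  70  65  63  67  90  79
 51  40  43  45  70  72  74  77  77  72  81  78  74  75  75  75  72  67  70  67  66  68 113
 47  43  64  73  71  77  87  99 111 122 124 123 127 122 109  95  85  70  68  65  66  58  76
 47  66  73 
[... 1127 characters left out ...]
 121 114 144 116 121 121 119 121 119 118 120  78  40  38
 42  38  39  73 119 120 122 121 120 119 115 144 112 120 119 122 120 118 120 111  52  38  37
 36  44  39  44  69 114 122 122 120 121 117 100 103 126 177 232 134 138  94  53  46  39  40
 41  34  41  40  41  56 107 119 125 177 190 176 121 178 247 246 242 148  45  47  48  63  53
 39  42  40  40  41  44  45  65 123 240 246 242 178 236 237 183 104  61  68  72  67  63  61
 41  42  43  45  44  41  45  46  57  82 101 104 100  98  67  55  70  72  72  74  65  63  62
 51  53  57  60  64  70  68  69  73  71  73  71  76  72  77  75  75  77  74  71  67  62  62
 53  57  55  62  66  67  70  72  72  76  76  73  74  75  80  73  75  75  74  67  69  65  63
```

```bash
python3 -m inch '[[7,-17,0,0,0,0,15],[7,-17,0,0,0,0,15],[7,-17,50,0,0,0,15],[7,-17,100,0,0,0,15]]'; python3 -c "
from h import *
e=(.574,.2438);plan([*off(e,76.9,-.015),.046],76.9)"
```

```text
clock: 27.82
position: [0.5604, 0.2487, 0.2147]
orientation: [2.463, 1.949, 0.005]
wrist_force: [-0.3, 0.7, -2.0]
finger_gap: 0.0213
gripper_force: 60.5
shift [-1.8 -0.7 35.2] az -0.2 tilt [ 0.0028  0.002  -1.    ]
```

```bash
python3 -m inch '[[-1,0,20,0,0,0,15],[-1,0,35,0,0,0,15],[-1,0,35,0,0,0,15]]'; python3 -c "
from h import *
plan([.574,.2438,.046],76.9)"
```

```text
clock: 28.2
position: [0.5594, 0.2472, 0.1791]
orientation: [-2.464, -1.949, 0.002]
wrist_force: [-0.4, -0.1, -1.4]
finger_gap: 0.0213
gripper_force: 60.2
shift [ 0.1 15.  -0.3] az -0.2 tilt [-1.e-03 -4.e-04 -1.e+00]
```

Engage and lift, more smoothly this time to limit the swing.

```bash
python3 -m inch '[[0,8,0,0,0,0,15],[0,15,0,0,0,0,15],[0,15,0,0,0,0,15],[0,15,-8,0,0,0,15],[0,15,-18,0,0,0,15],[0,15,-35,0,0,0,15],[0,15,-60,0,0,0,15],[0,15,-90,0,0,0,15]]';python3 -m inch '[[0,0,-30,0,0,0,15],[0,0,-60,0,0,0,15],[0,0,-78,0,0,0,15],[0,0,-82,0,0,0,15],[0,0,-82,0,0,0,15]]'; python3 -c "
from h import *
w=grab('wrist','w13.png');disc(w);plan([.54,-.31,.215],95.7);rack(grab('top'))"
```

```text
clock: 29.2
position: [0.5739, 0.2438, 0.2709]
orientation: [-2.464, -1.949, 0.001]
wrist_force: [0.3, 0.4, -3.8]
finger_gap: 0.021
gripper_force: 60.2
clock: 29.82
position: [0.5738, 0.2438, 0.351]
orientation: [-2.464, -1.949, 0.002]
wrist_force: [-0.7, -0.1, -2.2]
finger_gap: 0.0216
gripper_force: 60.3
disc bbox [ 252  162   58   44 2017]
shift [-546.6   94.8    2.6] az -19.0 tilt [-2.e-03 -9.e-04 -1.e+00]
cand 277.2 -228.0 114.7 118.2 14.2
cand 496.7 -252.5 180.1 176.1 83.7
cand 741.3 -388.9 117.7 120.2 10.2
```

The top view shows the rack has been knocked about 18 mm to (.497,-.2525). I'll re-measure it on arrival.

```bash
python3 -m inch '[[-8,1,0,0,0,0,15],[-25,4,0,0,0,0,15],[-55,10,0,0,0,0,15],[-95,16,0,0,0,0,15],[-140,24,0,0,0,0,15],[-185,32,0,0,0,0,15],[-230,40,0,0,0,0,15],[-275,48,0,0,0,0,15]]'; python3 -m inch '[[-45,8,0,0,0,-3,15],[-90,16,0,0,0,-6,15],[-135,24,0,0,0,-9,15],[-180,31,0,0,0,-12,15],[-220,38,0,0,0,-15,15],[-250,44,0,0,0,-17,15],[-265,46,0,0,0,-19,15],[-271,47,0,0,0,-19,15]]'; python3 -m inch '[[0,0,0,0,0,0,15],[0,0,0,0,0,0,15],[0,0,0,0,0,0,15],[0,0,0,0,0,0,15],[0,0,0,0,0,0,15],[0,0,0,0,0,0,15],[0,0,0,0,0,0,15],[0,0,0,0,0,0,15]]'; python3 -c "
from h import *
w=grab('wrist','w14.png');disc(w);rack(w);rack(grab('top'),1)"
```

```text
clock: 30.92
position: [0.5567, -0.038, 0.3516]
orientation: [2.466, 1.946, -0.0]
wrist_force: [0.6, 0.3, -3.1]
finger_gap: 0.021
gripper_force: 60.3
clock: 31.92
position: [0.5391, -0.3118, 0.3515]
orientation: [-2.113, -2.324, 0.002]
wrist_force: [-0.6, -0.3, -3.0]
finger_gap: 0.0217
gripper_force: 60.3
clock: 32.92
position: [0.541, -0.3094, 0.3515]
orientation: [2.109, 2.329, -0.0]
wrist_force: [0.0, 0.1, -3.3]
finger_gap: 0.0214
gripper_force: 60.3
disc bbox [ 252  150   56   56 2366]
cand 740.9 -390.5 115.0 118.1 10.4
cand 497.3 -255.7 176.4 176.2 84.0
cand 281.8 -233.0 116.4 114.5 14.0
cand 277.0 -228.3 116.1 118.9 14.0
cand 496.6 -252.4 179.7 175.7 83.6
cand 741.6 -388.4 117.2 120.8 10.2
```

```bash
python3 -c "
from h import *
plan([.5440,-.2179,.105],95.7)"
```

```text
shift [ 90.7  12.  113.1] az -0.0 tilt [ 0. -0. -1.]
```

```bash
python3 -m inch '[[15,2,0,0,0,0,15],[40,5,5,0,0,0,15],[65,9,20,0,0,0,15],[83,11,45,0,0,0,15],[91,12,75,0,0,0,15],[91,12,100,0,0,0,15],[91,12,113,0,0,0,15],[91,12,113,0,0,0,15]]'; python3 -m inch '[[0,0,0,0,0,0,15],[0,0,0,0,0,0,15],[0,0,0,0,0,0,15],[0,0,0,0,0,0,15],[0,0,0,0,0,0,15],[0,0,0,0,0,0,15],[0,0,0,0,0,0,15],[0,0,0,0,0,0,15]]'; python3 -m inch '[[0,0,0,0,0,0,15],[0,0,0,0,0,0,15],[0,0,0,0,0,0,15],[0,0,0,0,0,0,15],[0,0,0,0,0,0,15],[0,0,0,0,0,0,15],[0,0,0,0,0,0,15],[0,0,0,0,0,0,15]]';python3 -c "
from h import *
for i in range(8): disc(grab('wrist'))
plan([.5440,-.2179,.06],95.7);rack(grab('top'))"
```

```text
clock: 34.02
position: [0.5437, -0.217, 0.238]
orientation: [-2.107, -2.328, 0.001]
wrist_force: [0.8, 0.0, -2.0]
finger_gap: 0.0213
gripper_force: 60.2
clock: 35.02
position: [0.544, -0.2176, 0.2385]
orientation: [-2.109, -2.329, 0.0]
wrist_force: [0.2, 0.2, -1.9]
finger_gap: 0.0213
gripper_force: 60.2
clock: 36.02
position: [0.544, -0.2176, 0.2385]
orientation: [2.109, 2.329, 0.0]
wrist_force: [-0.7, 0.2, -2.5]
finger_gap: 0.0212
gripper_force: 60.2
disc bbox [ 252  163   56   43 1913]
disc bbox [ 252  163   56   43 1912]
disc bbox [ 252  163   56   43 1911]
disc bbox [ 252  163   56   43 1909]
disc bbox [ 252  163   56   43 1911]
disc bbox [ 252  163   56   43 1913]
disc bbox [ 252  163   56   43 1912]
disc bbox [ 252  163   56   43 1913]
shift [-0.3 -0.  45.1] az -0.0 tilt [ 1.e-04 -0.e+00 -1.e+00]
cand 503.9 -193.6 59.9 175.2 84.1
```

Steady. Lower, unhook and rise.

```bash
python3 -m inch '[[0,0,12,0,0,0,15],[0,0,24,0,0,0,15],[0,0,35,0,0,0,15],[0,0,45,0,0,0,15],[0,0,53,0,0,0,15],[0,0,60,0,0,0,15],[0,0,60,0,0,0,15]]'; python3 -m inch '[[0,-8,0,0,0,0,15],[0,-15,0,0,0,0,15],[0,-16,0,0,0,0,15]]';python3 -m inch '[[0,0,-20,0,0,0,15],[0,0,-60,0,0,0,15],[0,0,-100,0,0,0,15],[0,0,-140,0,0,0,15],[0,0,-160,0,0,0,15],[0,0,-160,0,0,0,15]]'
python3 -c "
from h import *
w=grab('wrist','w15.png');t=grab('top');rack(t,1);plugs(t)
e=(.5567,.33);plan([*off(e,74.4,-.015),.180],74.4)"
```

```text
clock: 37.35
position: [0.5438, -0.2175, 0.1781]
orientation: [-2.108, -2.328, 0.001]
wrist_force: [0.7, 0.2, -2.0]
finger_gap: 0.0212
gripper_force: 60.3
clock: 37.72
position: [0.527, -0.2195, 0.1788]
orientation: [-2.11, -2.328, -0.0]
wrist_force: [-0.1, -0.5, -2.2]
finger_gap: 0.0217
gripper_force: 60.3
clock: 38.48
position: [0.5289, -0.2198, 0.3403]
orientation: [2.106, 2.326, 0.003]
wrist_force: [-0.6, 0.5, -1.6]
finger_gap: 0.0214
gripper_force: 60.4
cand 283.7 -203.6 91.1 74.0 13.8
cand 499.2 -232.9 139.4 175.4 83.7
cand 754.4 -380.4 89.3 108.1 9.8
plug? [332 168  48  45 889] [ 0.5557 -0.251 ]
shift [548.6  69.6  24.7] az 21.3 tilt [-1.e-03  7.e-04 -1.e+00]
```

```bash
python3 -m inch '[[50,6,0,0,0,0,15],[110,14,0,0,0,0,15],[170,22,0,0,0,0,15],[230,30,5,0,0,0,15],[290,37,10,0,0,0,15],[350,45,15,0,0,0,15],[410,52,20,0,0,0,15],[470,60,24,0,0,0,15]]'; python3 -c "
from h import *
t=grab('top','t16.png');rack(t);plugs(t)
e=(.5567,.33);plan([*off(e,74.4,-.015),.180],74.4)"
```

```text
clock: 39.58
position: [0.54, 0.2559, 0.3124]
orientation: [-2.108, -2.328, 0.005]
wrist_force: [1.8, 0.6, -1.6]
finger_gap: 0.0214
gripper_force: 60.4
cand 277.4 -228.3 113.9 117.9 14.2
cand 496.6 -252.1 179.5 176.0 83.7
cand 741.5 -388.5 117.1 120.8 10.1
plug? [332 185  22  22 370] [ 0.5417 -0.2151]
plug? [362 187  23  21 372] [ 0.5354 -0.2974]
plug? [361 221  23  20 368] [ 0.4453 -0.2894]
shift [64.8 10.8 -1.6] az 22.0 tilt [-0.0029  0.0059 -1.    ]
```

```bash
python3 -m inch '[[40,7,0,0,0,9,15],[65,11,-1,0,0,18,15],[65,11,-1,0,0,22,15],[65,11,-1,0,0,22,15],[65,11,-1,0,0,22,15]]'; python3 -c "
from h import *
e=(.5567,.33);plan([*off(e,74.4,-.015),.046],74.4);w=grab('wrist','w17.png');print(proj(w,pose()[0]+[0,0,SEAT]))
u,v=map(int,proj(w,[*e,.05]));print(u,v);g=cv2.cvtColor(w['pixels'],cv2.COLOR_RGB2GRAY)[v-22:v+24:2,u-20:u+20:2];print('\n'.join(' '.join('%3d'%q for q in r) for r in g))"
```

```text
clock: 40.25
position: [0.5454, 0.3192, 0.3146]
orientation: [2.514, 1.883, -0.003]
wrist_force: [0.3, 0.2, -2.1]
finger_gap: 0.0215
gripper_force: 60.4
shift [ 13.6  -7.1 135.2] az -0.7 tilt [-0.0014 -0.0012 -1.    ]
(np.float64(279.9090392918423), np.float64(198.77448641416382))
286 158
100  77  69  71  74  74  72  70  70  72  76  74  74  67  70  68  70  67  63  95
 74  71  72  74  70  76  79  90 113 122 124 123 118 113 102  82  71  66  64  63
 71  69  76  78 108 123 121 121 115 109 107 107 112 117 116 120 117  96  69  62
 65  78 102 123 116  98 103 101  97 103 107  93  96  94 103 104 105 114 120 113
 93 116 117 110 103  98 116 115 119 119 111 118 120 123 116 113 103  98 106 115
118 110 102 105 118 118 117 120 121 103  81 108 118 119 120 117  73  50  65 101
110  95 112 120 120 120 120 119 120  95  83  98 120 119 121 119  96  51  51  56
 92 114 119 121 118 118 119 120 118  93  92  96 120 117 119 117 115  59  55  44
 95 118 120 117 121 120 121 118 102  89  92  87  98 117 120 118 120  98  53  49
104 118 119 118 118 119 121 103  97  86  91  88  93 106 116 120 122 118  68  87
104 119 11
[... 329 characters left out ...]
 118 118 117 120  99 133 158 115 119 119 118 118 116 116 119
 46 101 115 120 119 118 119 121 118 102 157 119 117 120 116 117 118 119 118  96
 41  59 118 117 116 118 119 117 117 108 141 116 117 119 119 120 113 120 115  63
 37  40  99 119 117 117 118 120 121 109 138 119 126 173 141 130 169 123  96  41
 36  42  44  86 118 114 117 118 125 157  93 105 174 246 243 243 245 169  56  52
 44  39  43  41  75 111 118 143 241 242 138 116 234 246 245 238 160  71  69  64
 42  42  46  41  41  54 108 224 243 245 174 158 189 233 177  83  72  72  69  67
 40  42  43  52  62  49  65  74  97 119 102  91 102  65  69  74  71  73  72  67
 52  54  55  60  64  71  70  74  72  72  75  73  72  75  75  70  73  71  69  64
```

```bash
python3 -m inch '[[14,-7,0,0,0,-0.7,15],[14,-7,0,0,0,-0.7,15],[14,-7,50,0,0,-0.7,15],[14,-7,100,0,0,-0.7,15],[14,-7,100,0,0,-0.7,15]]'; python3 -c "
from h import *
e=(.5567,.33);plan([*off(e,74.4,-.015),.046],74.4)"
```

```text
clock: 40.92
position: [0.5397, 0.3346, 0.2118]
orientation: [-2.501, -1.899, 0.015]
wrist_force: [0.1, 1.0, -0.5]
finger_gap: 0.0215
gripper_force: 60.2
shift [ 0.4  2.8 32.4] az 0.0 tilt [-0.0079 -0.005  -1.    ]
```

```bash
python3 -m inch '[[0,0,0,0,0,0,15],[0,0,0,0,0,0,15]]'; python3 -c "
from h import *
e=(.5567,.33);plan([*off(e,74.4,-.015),.046],74.4);print(bot.sense()['qpos'])"
```

```text
clock: 41.18
position: [0.5447, 0.3363, 0.2182]
orientation: [2.502, 1.899, 0.008]
wrist_force: [0.2, 0.0, -1.5]
finger_gap: 0.0213
gripper_force: 60.3
shift [-3.  -1.9 38.7] az -0.0 tilt [ 0.0041  0.0027 -1.    ]
[-0.94834257  0.54993715  0.4725164   1.84721534 -0.33236043  0.81779109
 -0.57940809]
```

```bash
python3 -m inch '[[-2,-1,0,0,0,0,15],[-2,-1,0,0,0,0,15],[-2,-1,15,0,0,0,15],[-2,-1,28,0,0,0,15],[-2,-1,36,0,0,0,15],[-2,-1,36,0,0,0,15],[-2,-1,36,0,0,0,15]]'; python3 -c "
from h import *
plan([.5567,.33,.046],74.4)"
```

```text
clock: 42.05
position: [0.5417, 0.334, 0.1796]
orientation: [2.503, 1.899, 0.001]
wrist_force: [-0.5, -0.8, -0.9]
finger_gap: 0.0214
gripper_force: 60.4
shift [ 0.2 15.5  0.2] az -0.0 tilt [ 4.e-04  0.e+00 -1.e+00]
```

```bash
python3 -m inch '[[0,8,0,0,0,0,15],[0,15,0,0,0,0,15],[0,15,0,0,0,0,15],[0,15,-8,0,0,0,15],[0,15,-18,0,0,0,15],[0,15,-35,0,0,0,15],[0,15,-60,0,0,0,15],[0,15,-90,0,0,0,15]]';python3 -m inch '[[0,0,-30,0,0,0,15],[0,0,-60,0,0,0,15],[0,0,-78,0,0,0,15],[0,0,-82,0,0,0,15],[0,0,-82,0,0,0,15]]'; python3 -c "
from h import *
w=grab('wrist','w18.png');disc(w);plan([.52,-.31,.215],95.7);rack(grab('top'))"
```

```text
clock: 43.05
position: [0.5554, 0.3298, 0.2709]
orientation: [-2.502, -1.899, 0.001]
wrist_force: [-0.0, -0.3, -3.1]
finger_gap: 0.0212
gripper_force: 60.2
clock: 43.68
position: [0.5553, 0.3298, 0.3509]
orientation: [-2.502, -1.899, 0.002]
wrist_force: [0.1, -0.1, -2.2]
finger_gap: 0.0208
gripper_force: 60.3
disc bbox [ 252  162   59   44 2004]
shift [-625.6  138.4    2.8] az -21.3 tilt [-0.0019 -0.0012 -1.    ]
cand 277.4 -229.0 116.0 116.1 13.5
cand 496.6 -252.5 179.6 175.5 83.7
cand 741.5 -388.6 117.8 120.7 10.5
```

```bash
python3 -m inch '[[-10,2,0,0,0,0,15],[-30,7,0,0,0,0,15],[-65,14,0,0,0,0,15],[-110,24,0,0,0,0,15],[-160,35,0,0,0,0,15],[-210,46,0,0,0,0,15],[-260,57,0,0,0,0,15],[-310,69,0,0,0,0,15]]'; python3 -m inch '[[-50,11,0,0,0,-3,15],[-100,22,0,0,0,-6,15],[-150,33,0,0,0,-9,15],[-200,44,0,0,0,-12,15],[-245,54,0,0,0,-15,15],[-285,63,0,0,0,-18,15],[-308,68,0,0,0,-21,15],[-316,70,0,0,0,-21,15]]'; python3 -m inch '[[0,0,0,0,0,0,15],[0,0,0,0,0,0,15],[0,0,0,0,0,0,15],[0,0,0,0,0,0,15]]'; python3 -c "
from h import *
w=grab('wrist','w19.png');disc(w);rack(w);plan([.4595,-.2090,.105],95.7)"
```

```text
clock: 44.78
position: [0.5376, 0.0091, 0.3516]
orientation: [2.505, 1.896, -0.0]
wrist_force: [0.5, 0.7, -2.2]
finger_gap: 0.0214
gripper_force: 60.3
clock: 45.78
position: [0.5188, -0.3136, 0.3517]
orientation: [2.121, 2.317, -0.002]
wrist_force: [-0.4, 0.1, -2.5]
finger_gap: 0.0214
gripper_force: 60.3
clock: 46.28
position: [0.5215, -0.3095, 0.3515]
orientation: [-2.113, -2.325, -0.0]
wrist_force: [-0.6, -0.5, -2.1]
finger_gap: 0.0212
gripper_force: 60.3
disc bbox [ 253  150   57   56 2434]
cand 740.4 -390.3 115.1 118.3 10.2
cand 497.3 -255.5 176.5 175.8 83.8
cand 281.4 -233.1 116.0 114.4 14.3
shift [106.1 -52.1 113.1] az -0.3 tilt [ 1.e-04  2.e-04 -1.e+00]
```

```bash
python3 -m inch '[[15,-7,0,0,0,0,15],[40,-20,3,0,0,0,15],[70,-34,15,0,0,0,15],[95,-47,40,0,0,0,15],[106,-52,75,0,0,0,15],[106,-52,100,0,0,0,15],[106,-52,113,0,0,0,15],[106,-52,113,0,0,0,15]]'; python3 -m inch '[[0,0,0,0,0,0,15],[0,0,0,0,0,0,15],[0,0,0,0,0,0,15],[0,0,0,0,0,0,15],[0,0,0,0,0,0,15],[0,0,0,0,0,0,15],[0,0,0,0,0,0,15],[0,0,0,0,0,0,15]]'; python3 -m inch '[[0,0,0,0,0,0,15],[0,0,0,0,0,0,15],[0,0,0,0,0,0,15],[0,0,0,0,0,0,15],[0,0,0,0,0,0,15],[0,0,0,0,0,0,15],[0,0,0,0,0,0,15],[0,0,0,0,0,0,15]]';python3 -c "
from h import *
for i in range(5): disc(grab('wrist'))
plan([.4595,-.2090,.06],95.7)"
```

```text
clock: 47.32
position: [0.4591, -0.2094, 0.2382]
orientation: [-2.114, -2.323, 0.001]
wrist_force: [-0.1, 0.1, -2.3]
finger_gap: 0.0211
gripper_force: 60.1
clock: 48.32
position: [0.4595, -0.2097, 0.2385]
orientation: [-2.115, -2.323, -0.0]
wrist_force: [0.9, 0.2, -3.5]
finger_gap: 0.021
gripper_force: 60.1
clock: 49.32
position: [0.4595, -0.2097, 0.2385]
orientation: [2.115, 2.323, 0.0]
wrist_force: [0.1, 0.1, -3.0]
finger_gap: 0.0213
gripper_force: 60.1
disc bbox [ 253  162   57   44 1898]
disc bbox [ 253  162   57   44 1897]
disc bbox [ 253  162   57   44 1895]
disc bbox [ 254  162   56   44 1892]
disc bbox [ 253  162   57   44 1895]
shift [ 0.7  0.1 45.1] az -0.3 tilt [ 0. -0. -1.]
```

```bash
python3 -m inch '[[1,0,12,0,0,0,15],[1,0,24,0,0,0,15],[1,0,35,0,0,0,15],[1,0,45,0,0,0,15],[1,0,53,0,0,0,15],[1,0,60,0,0,0,15],[1,0,60,0,0,0,15]]'; python3 -m inch '[[0,-8,0,0,0,0,15],[0,-15,0,0,0,0,15],[0,-16,0,0,0,0,15]]';python3 -m inch '[[0,0,-20,0,0,0,15],[0,0,-60,0,0,0,15],[0,0,-100,0,0,0,15],[0,0,-140,0,0,0,15],[0,0,-160,0,0,0,15],[0,0,-160,0,0,0,15]]'
python3 -c "
from h import *
step([.4459,.0448,.338])"
```

```text
clock: 50.45
position: [0.4592, -0.2087, 0.1781]
orientation: [-2.114, -2.323, 0.001]
wrist_force: [0.6, -0.1, -1.1]
finger_gap: 0.0214
gripper_force: 60.4
clock: 50.82
position: [0.4424, -0.2104, 0.1787]
orientation: [-2.116, -2.322, -0.0]
wrist_force: [-0.3, 0.2, -1.0]
finger_gap: 0.0213
gripper_force: 60.4
clock: 51.58
position: [0.4443, -0.2107, 0.34]
orientation: [2.112, 2.321, 0.004]
wrist_force: [0.5, -0.1, -1.7]
finger_gap: 0.0212
gripper_force: 60.5
mm tool [254.2  25.6   1.9]
```

```bash
python3 -m inch '[[55,6,0,0,0,0,15],[115,12,0,0,0,0,15],[170,17,0,0,0,0,15],[170,17,0,0,0,0,15],[170,17,0,0,0,0,15]]'
python3 -c "
from h import *
w=grab('wrist','w20.png');np.save('w20.npy',w,allow_pickle=True);s=grab('side');t=grab('top');np.save('t20.npy',t,allow_pickle=True);rack(t);plugs(t)
u,v=map(int,proj(w,[.446,.045,.115]));print(u,v)
def c(f,u,v,h):
    u=min(max(u,h),560-h);v=min(max(v,h),420-h);print('origin',u-h,v-h,'scale',400/(2*h));return cv2.resize(f['pixels'][v-h:v+h,u-h:u+h,::-1],(400,400),interpolation=cv2.INTER_CUBIC)
a=c(w,u,v,50);b=c(s,*map(int,proj(s,[.497,-.255,.04])),50);cv2.imwrite('pics/f20.png',np.hstack([a,b]))"
```

```text
clock: 52.2
position: [0.4437, -0.0396, 0.3375]
orientation: [-2.114, -2.323, 0.003]
wrist_force: [-0.7, 0.1, -1.7]
finger_gap: 0.0209
gripper_force: 60.5
cand 277.1 -227.7 115.9 119.4 13.4
cand 496.8 -265.4 156.3 177.0 86.3
cand 741.5 -388.5 118.1 120.9 10.1
plug? [334 185  20  22 358] [ 0.5416 -0.2178]
plug? [362 187  23  21 370] [ 0.5354 -0.2974]
plug? [333 216  19  20 276] [ 0.461  -0.2097]
plug? [363 221  19  20 243] [ 0.4453 -0.2894]
290 99
origin 240 49 scale 4.0
origin 234 148 scale 4.0
```

View pics/f20.png

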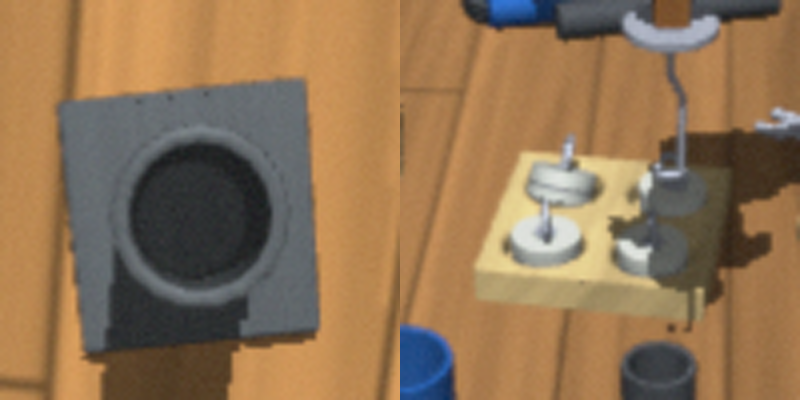

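Left: the holder rim's outer edge is centred at crop (200,216). Right: three plugs sit low, but the first one (crop (562,180), socket (+,-)) shows its foot line above the rack top, so it isn't seated and I'll re-hang it. I'm going back with the camera over it.

```bash
python3 -m inch '[[-50,9,0,0,0,0,15],[-110,20,0,0,0,0,15],[-170,32,0,0,0,0,15],[-230,43,0,0,0,0,15],[-290,54,0,0,0,0,15],[-345,64,0,0,0,0,15],[-345,64,0,0,0,0,15],[-345,64,0,0,0,0,15]]'
python3 -c "
from h import *
f=np.load('w20.npy',allow_pickle=True).item();print('rim',onz(f,240+200.5/4-.5,49+216.5/4-.5,.115), 'bore',onz(f,240+201/4-.5,49+213/4-.5,.115))
w=grab('wrist','w21.png');np.save('w21.npy',w,allow_pickle=True);rack(w)
u,v=map(int,proj(w,[.535,-.302,.04]));print(u,v,u-35,v-35)
cv2.imwrite('pics/c21.png',cv2.resize(w['pixels'][v-35:v+35,u-35:u+35,::-1],(560,560),interpolation=cv2.INTER_CUBIC));print(pose()[0])"
```

```text
clock: 53.35
position: [0.5396, -0.3773, 0.3377]
orientation: [-2.116, -2.32, 0.0]
wrist_force: [0.8, 0.7, -2.5]
finger_gap: 0.0214
gripper_force: 60.4
rim [0.4458234  0.04161372 0.115     ] bore [0.44586308 0.04251704 0.115     ]
cand 740.9 -393.5 115.3 116.3 10.5
cand 497.2 -254.2 180.5 176.3 83.6
cand 282.3 -236.0 116.3 113.0 13.7
282 107 247 72
[ 0.5400281  -0.37609354  0.33787603]
```

View pics/c21.png

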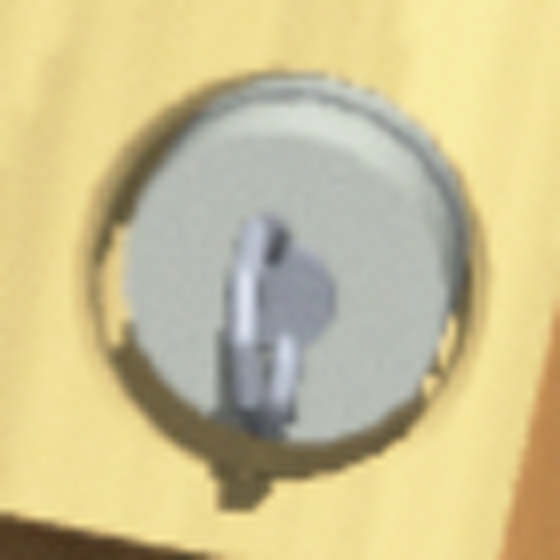

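The first plug is tilted roughly 18°, with its eye leaning to image lower-left (-x,-y). Its boss is at (297,292), and the ring runs from (265,215) to (265,425). I'll hook it again, lift, let it settle and set it down properly.

```bash
python3 - <<'E'
from h import *
f=np.load('w21.npy',allow_pickle=True).item();g=lambda p,z:onz(f,(p[0]+.5)/8+246.5,(p[1]+.5)/8+71.5,z)
print('boss',g((297,292),.044),'ringmid',g((262,320),.058),'top arc mid',g((245,310),.07),g((265,215),.06),g((265,425),.06))
b=g((262,320),.057)
print(b);plan([b[0]-.018,b[1],.11],95.7);plan([b[0]-.018,b[1],.0515],95.7)
E
```

```text
boss [ 0.53710088 -0.30233972  0.044     ] ringmid [ 0.53191023 -0.30693052  0.058     ] top arc mid [ 0.5292265  -0.30548099  0.07      ] [ 0.53093057 -0.29131517  0.06      ] [ 0.53385378 -0.32271092  0.06      ]
[ 0.531909   -0.30694978  0.057     ]
shift [ 71.1 -19.5  94.6] az -0.3 tilt [-9.0e-04  1.7e-03 -1.0e+00]
shift [ 71.  -19.4 153.1] az -0.3 tilt [-9.0e-04  1.7e-03 -1.0e+00]
```

```bash
python3 -m inch '[[40,-11,10,0,0,0,15],[71,-20,50,0,0,0,15],[71,-20,95,0,0,0,15],[71,-20,95,0,0,0,15],[71,-20,130,0,0,0,15],[71,-20,153,0,0,0,15],[71,-20,153,0,0,0,15]]'; python3 -c "
from h import *
plan([.531,-.306,.0515],95.7)"
```

```text
clock: 54.28
position: [0.5142, -0.3078, 0.186]
orientation: [-2.114, -2.323, -0.0]
wrist_force: [0.0, 1.0, -1.9]
finger_gap: 0.0213
gripper_force: 60.3
shift [ 0.2 16.9  1.1] az -0.3 tilt [-4.e-04  5.e-04 -1.e+00]
```

```bash
python3 -m inch '[[0,8,0,0,0,0,15],[0,17,0,0,0,0,15],[0,17,0,0,0,0,15],[0,17,-6,0,0,0,15],[0,17,-12,0,0,0,15],[0,17,-20,0,0,0,15],[0,17,-30,0,0,0,15],[0,17,-42,0,0,0,15]]';python3 -m inch '[[0,0,-15,0,0,0,15],[0,0,-15,0,0,0,15],[0,0,-15,0,0,0,15],[0,0,-15,0,0,0,15],[0,0,-15,0,0,0,15],[0,0,-15,0,0,0,15],[0,0,-15,0,0,0,15],[0,0,-15,0,0,0,15]]';python3 -m inch '[[0,0,0,0,0,0,15],[0,0,0,0,0,0,15],[0,0,0,0,0,0,15],[0,0,0,0,0,0,15],[0,0,0,0,0,0,15],[0,0,0,0,0,0,15],[0,0,0,0,0,0,15],[0,0,0,0,0,0,15]]' | tail -4; python3 -c "
from h import *
for i in range(4): w=grab('wrist');disc(w)
rack(w);plan([.5351,-.3024,.105],95.7)"
```

```text
clock: 55.28
position: [0.5307, -0.3064, 0.2282]
orientation: [-2.115, -2.323, 0.0]
wrist_force: [-0.5, -0.5, -2.8]
finger_gap: 0.0213
gripper_force: 60.3
clock: 56.28
position: [0.5309, -0.3065, 0.2425]
orientation: [-2.115, -2.323, 0.0]
wrist_force: [-0.2, 0.1, -2.9]
finger_gap: 0.0211
gripper_force: 60.4
orientation: [-2.115, -2.323, 0.0]
wrist_force: [0.1, 0.1, -2.6]
finger_gap: 0.0214
gripper_force: 60.4
disc bbox [ 252  163   57   43 1867]
disc bbox [ 252  163   57   43 1867]
disc bbox [ 252  163   57   43 1873]
disc bbox [ 252  163   57   43 1873]
cand 738.3 -388.7 115.8 119.7 10.4
cand 497.1 -255.7 176.5 176.0 83.8
cand 281.6 -233.2 118.0 114.0 13.8
shift [3.6 4.6 4.1] az -0.3 tilt [ 0.  0. -1.]
```

```bash
python3 -m inch '[[2,2,0,0,0,0,15],[4,5,4,0,0,0,15],[4,5,4,0,0,0,15],[4,5,4,0,0,0,15],[4,5,4,0,0,0,15],[4,5,4,0,0,0,15],[4,5,4,0,0,0,15],[4,5,4,0,0,0,15]]' | tail -3; python3 -m inch '[[0,0,10,0,0,0,15],[0,0,20,0,0,0,15],[0,0,30,0,0,0,15],[0,0,40,0,0,0,15],[0,0,47,0,0,0,15],[0,0,54,0,0,0,15],[0,0,60,0,0,0,15],[0,0,60,0,0,0,15]]'; python3 -m inch '[[0,-8,0,0,0,0,15],[0,-15,0,0,0,0,15],[0,-16,0,0,0,0,15],[0,-16,0,0,0,0,15]]';python3 -m inch '[[0,0,-20,0,0,0,15],[0,0,-60,0,0,0,15],[0,0,-100,0,0,0,15],[0,0,-140,0,0,0,15],[0,0,-160,0,0,0,15],[0,0,-160,0,0,0,15]]'
python3 -c "
from h import *
step([.543,-.376,.338])"
```

```text
wrist_force: [-0.5, 0.9, -2.9]
finger_gap: 0.0214
gripper_force: 60.3
clock: 59.48
position: [0.5353, -0.3019, 0.1781]
orientation: [-2.114, -2.323, 0.0]
wrist_force: [0.2, 0.1, -1.5]
finger_gap: 0.0212
gripper_force: 60.3
clock: 59.98
position: [0.5195, -0.3036, 0.1787]
orientation: [2.115, 2.323, 0.0]
wrist_force: [0.9, 0.2, -2.1]
finger_gap: 0.0215
gripper_force: 60.4
clock: 60.72
position: [0.5205, -0.3042, 0.3403]
orientation: [2.112, 2.321, 0.002]
wrist_force: [0.4, 0.6, -2.6]
finger_gap: 0.0212
gripper_force: 60.4
mm tool [-73.6  15.6   2.5]
```

```bash
python3 -m inch '[[-40,-10,0,0,0,0,15],[-60,-20,0,0,0,0,15],[-60,-20,0,0,0,0,15],[-60,-20,0,0,0,0,15]]'|tail -0
python3 - <<'E'
from h import *
w=grab('wrist','w22.png');s=grab('side','s22.png');t=grab('top')
rack(w)
th=np.radians(-6.1);c=np.array([.4972,-.2557]);u=np.array([np.cos(th),np.sin(th)]);v=np.array([-u[1],u[0]])
for nm,f,dc in(('wrist',w,(0,0)),('side',s,(0,0)),('top',t,(0,.003))):
    q=f['pixels'].astype(int);m=((q.max(2)-q.min(2)<32)&(q.max(2)>60)).astype(np.uint8)
    for a in(-1,1):
        for b in(-1,1):
            p=c+.0425*(a*u+b*v)+dc;pu,pv=proj(f,[*p,.036]);h=40 if nm=='wrist' else 26
            mm=np.zeros_like(m);y0,x0=max(int(pv)-h,0),max(int(pu)-h,0);mm[y0:int(pv)+h,x0:int(pu)+h]=m[y0:int(pv)+h,x0:int(pu)+h]
            n,l,st,ce=cv2.connectedComponentsWithStats(mm)
            k=max(range(1,n),key=lambda i:st[i,4]) if n>1 else None
            if k: 
                B=st[k];ct=onz(f,B[0]+B[2]/2-.5,B[1]+B[3]/2-.5,.036)[:2]
                L=[np.round(np.array(proj(f,[*(p+d),.036])),0) for d in(.027*u,-.027*u,.027*v,-.027*v)]
                print(nm,a,b,'exp',(round(pu),round(pv)),'disc w/h exp',np.ptp(np.array(L),0),'got',B,'ctr-sock mm',((ct-p)*1000).round(1))
E
```

```text
cand 739.9 -392.8 115.2 116.9 9.9
cand 497.3 -254.4 179.8 175.9 83.6
cand 281.0 -233.0 116.0 118.2 13.9
wrist -1 -1 exp (244, 108) disc w/h exp [41. 42.] got [ 221   85   41   45 1450] ctr-sock mm [-3.4  1.1]
wrist -1 1 exp (255, 39) disc w/h exp [43. 47.] got [ 232   14   46   52 1842] ctr-sock mm [-0.8 -0.9]
wrist 1 -1 exp (307, 121) disc w/h exp [39. 41.] got [ 287   98   42   44 1424] ctr-sock mm [0.8 2.6]
wrist 1 1 exp (322, 54) disc w/h exp [42. 45.] got [ 298   29   46   50 1736] ctr-sock mm [-1.6 -0.1]
side -1 -1 exp (300, 194) disc w/h exp [17.  9.] got [288 186  23  31 394] ctr-sock mm [ 0.7 44.1]
side -1 1 exp (296, 208) disc w/h exp [18. 10.] got [288 186  23  31 394] ctr-sock mm [ -8.4 -40.4]
side 1 -1 exp (274, 191) disc w/h exp [16.  9.] got [261 184  23  31 375] ctr-sock mm [ 2.  45.9]
side 1 1 exp (269, 206) disc w/h exp [17. 10.] got [261 184  23  31 375] ctr-sock mm [ -7.1 -38.6]
top -1 -1 exp (372, 229) disc w/h exp [20. 20.] got [361 220  23  21 372] ctr-sock mm [-3.8  0.9]
top -1 1 exp (341, 226) disc w/h exp [20. 20.] got [330 216  22  21 384] ctr-sock mm [0.3 0.3]
top 1 -1 exp (374, 197) disc w/h exp [20. 20.] got [362 187  22  21 382] ctr-sock mm [0.5 3.5]
top 1 1 exp (342, 195) disc w/h exp [20. 20.] got [331 185  23  22 379] ctr-sock mm [-2.3  1.2]Exception ignored on flushing sys.stdout:
BrokenPipeError: [Errno 32] Broken pipe
```

```bash
python3 - <<'E'
from h import *
q=cv2.imread('pics/s22.png')[178:222,252:320].astype(int);v=q.max(2);n=(q.max(2)-q.min(2)<32)
for r in range(q.shape[0]): print(''.join((' ' if not n[r,c] else '#' if v[r,c]>190 else '+' if v[r,c]>140 else '-' if v[r,c]>90 else ':') for c in range(q.shape[1])))
print('w')
q=cv2.imread('pics/w22.png')[8:148:2,215:345:2].astype(int);v=q.max(2);n=(q.max(2)-q.min(2)<32)
for r in range(q.shape[0]): print(''.join((' ' if not n[r,c] else '#' if v[r,c]>215 else '+' if v[r,c]>180 else '-' if v[r,c]>120 else ':') for c in range(q.shape[1])))
E
```

```text
+                                             
                      ++                                            
                      #+                        +++                 
                      #+                       ---+#                
                    ###+##                     -  +++               
                 #####++#####                  +   +#               
                ######+++#####                +++###++              
               ######+++++#####             ###++++#++##            
               ######+--++#####            ####+#++--+###           
              +######+--+#####+           ########++-+####          
              -+#############+-          +#####+++++--####          
              --+###########++--         -+#####++++-+####+         
              --++++######+++--           ++#############+-         
               --+++++++++++---           -++###########+--         
                +++++++++++++             --+++#######++--          
                 +#+++++++                ---++++++++++---          
                 +
[... 5207 characters left out ...]
###-:--:+###+              +######++::+-+#######        
      #######::::####:              -######++::+-+######+        
       +######-:-##+:               -#######+::++#######-        
        -#########-                 :########::-+#######:        
          -+###+-                    #######-::-########         
                                     -######-::-#######          
                                      #######:::#######          
                                       ######::#######           
                                        #####:-#####+            
                                         -###:-####-             
                                           -+++#+
```

All four plugs are now upright, seated and within the 5 mm play. Taking the hook back to the holder.

```bash
python3 -c "
from h import *
step([.4458,.043,.338]);print(pose()[0])"
```

```text
mm tool [410.4 -20.9   0.5]
[ 0.50599896 -0.36353967  0.33792483]
```

```bash
python3 -m inch '[[50,-2,0,0,0,0,15],[110,-5,0,0,0,0,15],[170,-9,0,0,0,0,15],[230,-12,0,0,0,0,15],[290,-15,0,0,0,0,15],[350,-18,0,0,0,0,15],[400,-20,0,0,0,0,15],[410,-21,0,0,0,0,15]]'; python3 -m inch '[[0,0,0,0,0,0,15],[0,0,0,0,0,0,15],[0,0,0,0,0,0,15]]'|tail -1; python3 -c "
from h import *
step([.4458,.043,.16])"
```

```text
clock: 62.38
position: [0.4451, 0.0457, 0.3385]
orientation: [-2.104, -2.332, -0.002]
wrist_force: [-0.3, -1.2, -2.1]
finger_gap: 0.0213
gripper_force: 60.4
gripper_force: 60.4
mm tool [  3.6  -0.  178.6]
```

```bash
python3 -m inch '[[4,0,0,0,0,0,15],[4,0,30,0,0,0,15],[4,0,60,0,0,0,15],[4,0,90,0,0,0,15],[4,0,90,0,0,0,15]]'; python3 -m inch '[[0,0,30,0,0,0,15],[0,0,60,0,0,0,15],[0,0,86,0,0,0,15],[0,0,86,0,0,0,15]]'; python3 -c "
from h import *
step([.4458,.043,.1484])"
```

```text
clock: 63.38
position: [0.444, 0.0447, 0.2469]
orientation: [-2.114, -2.32, 0.007]
wrist_force: [0.4, -0.2, -1.4]
finger_gap: 0.0214
gripper_force: 60.2
clock: 63.88
position: [0.4456, 0.0451, 0.1624]
orientation: [-2.114, -2.322, 0.002]
wrist_force: [-0.8, 0.1, -0.6]
finger_gap: 0.0212
gripper_force: 60.2
mm tool [-2.1  0.1 14. ]
```

```bash
python3 -m inch '[[-2,0,8,0,0,0,15],[-2,0,12,0,0,0,15],[-2,0,14,0,0,0,15],[-2,0,15,0,0,0,15],[-2,0,15,0,0,0,15]]'
```

```text
clock: 64.5
position: [0.446, 0.0431, 0.1483]
orientation: [-2.115, -2.323, -0.002]
wrist_force: [-1.0, -0.0, 6.2]
finger_gap: 0.0215
gripper_force: 61.6
```

Contact with the rim (about 8 N). Release and retreat upward.

```bash
python3 -m inch '[[0,0,-1,0,0,0,40],[0,0,-1,0,0,0,60],[0,0,-1,0,0,0,85],[0,0,-1,0,0,0,85],[0,0,-1,0,0,0,85]]'; python3 -m inch '[[0,0,-20,0,0,0,85],[0,0,-60,0,0,0,85],[0,0,-110,0,0,0,85],[0,0,-160,0,0,0,85],[0,0,-160,0,0,0,85],[0,0,-160,0,0,0,85]]'; python3 - <<'E'
from h import *
w=grab('wrist','w30.png');t=grab('top','t30.png');s=grab('side','s30.png')
for p in([.4458,.043,.121],[.4458,.043,.185]): print(proj(w,p))
u,v=map(int,proj(w,[.4458,.043,.15]))
q=w['pixels'][v-50:v+50:2,u-50:u+50:2].astype(int)
hsv=cv2.cvtColor(w['pixels'],cv2.COLOR_RGB2HSV)[v-50:v+50:2,u-50:u+50:2]
for r in range(0,50): print(''.join('O' if 5<h[0]<14 and h[1]>150 else '#' if h[1]<50 and h[2]>150 else ':' if h[1]<60 else ' ' for h in hsv[r].astype(int)))
print(u-50,v-50);rack(t);plugs(t)
E
```

```text
clock: 65.12
position: [0.4457, 0.0431, 0.1485]
orientation: [-2.115, -2.323, 0.0]
wrist_force: [-0.2, 0.2, 0.5]
finger_gap: 0.0847
gripper_force: 0.0
clock: 65.88
position: [0.445, 0.0432, 0.308]
orientation: [-2.114, -2.323, 0.001]
wrist_force: [-0.4, 0.1, 0.2]
finger_gap: 0.0851
gripper_force: 0.0
(np.float64(280.7912971176329), np.float64(184.52484136101364))
(np.float64(280.9357054043788), np.float64(202.87653027813866))
         :::::::::::::::::::::::::::::::          
         :::::::::::::::::::::::::::::::          
         :::::::::::::::::::::::::::::::          
         :::::::::::::::::::::::::::::::          
         :::::::::::::::::::::::::::::::          
         ::::::::::::::::::::::::::::::::         
          :::::::::::::::::::::::::::::::         
          :::::::::::::::::::::::::::::::         
          ::::::::::::::###::::::::::::::         
          ::::::::::###########::::::::::         
          :::::::::##############::::::::         
          :::::::##################::::::         
          ::::::####################:::::         
       
[... 1476 characters left out ...]
                                              
                                                  
                                                  
                                                  
                                                  
                                                  
                                                  
                                                  
230 141
cand 277.0 -228.4 116.1 117.5 13.8
cand 497.0 -252.5 180.1 175.0 83.9
cand 740.9 -388.4 118.1 120.5 10.1
plug? [332 185  22  22 367] [ 0.5417 -0.2151]
plug? [362 187  22  21 373] [ 0.5354 -0.296 ]
plug? [330 216  23  20 324] [ 0.4611 -0.2071]
plug? [362 221  22  19 264] [ 0.4466 -0.2909]
```

The hook hangs upright: its guard and handle cap are at their predicted pixels. All four plugs are in place.

```bash
python3 -c "
from station import bot
print(bot.hand_in())"
```

```text
the job is handed in; nothing more can be done
None
```

I drew all four plugs out with the hook and stood each upright in its own rack socket, then hung the hook upright in its holder and handed the job in. One plug first went in tilted and had to be re-hung, and the rack was knocked aside mid-run, so I re-measured it.

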